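Rack the two blades at the phone repair bench

TASK

Two flat steel hand tools, a wide scraper and a narrow pry blade, lie in the inclined rests. Put each one back, blade down, in the free slot of the wooden tool block that is made to its blade width, pushed fully home and standing upright by itself. Be gentle: do not ram the blades against the block, and do not shift the tool already stored in it or any of the other things on the bench.

Things in the scene. Friction and masses are not known exactly. Their poses are not given: they have to be found in the camera images.
- scraper: Wide scraper, 120 g: steel blade 48 mm wide, 3 mm thick, a narrower neck, and a black flat-sided handle 24 mm wide (along y), 14 mm thick (along x), from z 85 to 165 mm. Origin: middle of the blade's edge; z runs up the tool to the handle's end, y across the blade's width, x through its thickness. Same front and back. Good grip: handle at z 118 mm, fingers closing along y.
- pry: Narrow pry blade, 75 g: like the scraper, but its blade is 20 mm wide, 3 mm thick, and its black handle 20 mm wide, 14 mm thick, from z 85 to 150 mm. Origin and axes as for the scraper. Good grip: handle at z 118 mm, fingers closing along y.
- spatula: Spatula already stored upright in the middle slot of the block: blade 32 mm wide, black handle 22 mm wide, 14 mm thick, 160 mm long in all. Origin at the middle of the blade's edge, z up. Stays where it is.
- block: Wooden tool block, fixed, 125 mm (x) x 90 mm (y) x 70 mm high, with three parallel vertical slots 42 mm apart that run along its y, each 58 mm deep and 8 mm across (along x). A tool that is home stands on the slot's floor, 12 mm above the table. Origin: centre of the underside, z up.
- block_hole0 (a point): Centre of the mouth of the longest slot (56 x 8 mm), on the block's top face, 70 mm above the table; at block x -42 mm; axes parallel to the block's. For the wide scraper.
- block_hole1 (a point): Centre of the mouth of the middle slot (40 x 8 mm), taken by the stored spatula; axes parallel to the block's.
- block_hole2 (a point): Centre of the mouth of the shortest slot (28 x 8 mm), at block x +42 mm; axes parallel to the block's. For the narrow pry blade.
- rest_a: Inclined aluminium rest, fixed, base 100 x 72 mm, cheeks 60 mm apart inside. Origin: centre of its underside. Its tool leans 22 deg from upright, handle towards the rest's -x, blade edge at about x +34, z +12 mm; it comes out along its own length. Rest up to 100 mm high (a 14 mm wide spine behind the handle; cheeks 60 mm). Holds the scraper at the start.
- rest_b: Inclined aluminium rest, fixed, base 100 x 72 mm, cheeks 60 mm apart inside. Origin: centre of its underside. Its tool leans 22 deg from upright, handle towards the rest's -x, blade edge at about x +34, z +12 mm; it comes out along its own length. Rest up to 100 mm high (a 14 mm wide spine behind the handle; cheeks 60 mm). Holds the pry blade at the start.
- bottle: Bystander: upright white plastic bottle, 44 mm diameter, 125 mm high. Origin: centre of its underside.
- spool: Bystander: metal solder spool standing on its flange, 48 mm diameter, 42 mm high. Origin: centre of its underside.
- phone: Bystander: phone lying flat, 72 x 150 x 8 mm. Origin: centre of its underside.
- chassis: Bystander: opened phone chassis lying flat, 66 x 140 x 6 mm. Origin: centre of its underside.
- jar: Bystander: screw jar, 54 mm diameter, 45 mm high. Origin: centre of its underside.
- driver: Bystander: screwdriver lying flat, 150 mm long. Origin: centre of its underside.
There are look-alikes about, which are no part of the job. Leave any purple look-alike of the scraper alone. What is shaped like the pry but blue is not meant.

How it is judged:
At the end, for the whole second after the job is handed in: The scraper stands in the longest slot and the pry blade in the shortest slot, the spatula still in the middle one; each within 5 mm of the slot's floor (edge more than 53 mm below the mouth), within 6 mm across and 8 mm along of the slot's centre, within 0.15 rad of upright, at rest (x of scraper in the frame of block_hole0 between -0.006 and 0.006 m and y of scraper in the frame of block_hole0 between -0.008 and 0.008 m and z of scraper in the frame of block_hole0 below -0.053 m and angle between each of scraper, pry, spatula's own z axis and vertical below 0.15 rad and linear speed of each of scraper, pry, spatula below 0.02 m/s and x of pry in the frame of block_hole2 between -0.006 and 0.006 m and y of pry in the frame of block_hole2 between -0.008 and 0.008 m and z of pry in the frame of block_hole2 below -0.053 m and x of spatula in the frame of block_hole1 between -0.006 and 0.006 m and y of spatula in the frame of block_hole1 between -0.008 and 0.008 m and z of spatula in the frame of block_hole1 below -0.053 m); the robot touches nothing.
It fails at once if a blade pressed or knocked against the block with more than 25 N (contact force between any of scraper, pry and block above 25 N).
It fails at once if the stored spatula moved more than 15 mm (distance of spatula from where it was at the start of the episode above 0.015 m).
It fails at once if a bystander moved more than 20 mm (distance of any of bottle, spool, phone, chassis, jar, driver from where it was at the start of the episode above 0.02 m).
It also fails if it takes over 72 s, if anything falls off the work surface, if the arm or the gripper's body presses on something with over 40 N, if the wrist force passes 120 N, or if a joint passes its speed limit or range.

ROBOT

A 7-joint arm with a two-finger parallel gripper is mounted at the origin on the work surface. World frame = base frame: x ahead of the robot, y to its left, z up, the work surface at z = 0. Lengths are in m, angles in rad, forces in N, time in s.
With the tool pointing down it reaches from about 0.35 to 0.9 m from the base axis. Payload 8.1 kg.
Tool frame: the origin (TCP) lies at the very end of the fingers, on their centre line; the grasp point (between the pads) lies 19 mm behind it; z points along the fingers, y is the line along which they close (so a half turn about z gives the same grasp; the last joint's range is limited). The gripper opens to 92 mm and grips with 3 to 60 N. Pads are 19 mm wide; open, the fingers measure 130 mm over their backs; the gripper's body (75 mm by 190 mm) begins 47 mm behind the grasp point.
Start: joints at [-1.403, 0.434, 0.025, 1.573, -0.012, 1.134, -0.075], TCP at [0.167, 0.602, 0.227] pointing down, gripper open.
Joint ranges: [-2.62, 2.62], [-0.44, 2.09], [-1.27, 1.32], [0.08, 2.57], [-1.32, 4.46], [0.12, 2], [-2.74, 2.74]. Speed limits (rad/s): [2.22, 2.22, 3.01, 3.01, 3.14, 3.14, 3.14].

INTERFACE

Orientations are given as a rotation vector (axis times angle).
In Python, from cell import observe, get_image, sign_off, find_in, trace, place_of gives the robot as it stands. The module is installed in compiled form; this text tells all that it offers.
- The arm moves only by the shell command python3 -m handwheel 'ROWS' [OPENING] [FORCE]. ROWS is JSON, a list of rows, each a list of 6 numbers: the shift along the tool's x, y, z each as a share of 0.02 m, from -1 to 1, then the turn, a rotation vector about the tool's x, y, z each as a share of 4 degrees, from -1 to 1. A call has 1 to 8 rows; each row shifts and turns the commanded pose from where the row before left it, along the tool's axes as they then stand; what a row does not reach is not made up. A row lasts 1/12 s, in which the tool goes at most 41.7 mm and 7.16 degrees, less where a joint would pass 70% of its speed; a pose out of reach is approached as far as the arm can. A call with a number of a shift or a turn outside -1 to 1 is refused whole. A call with a gripper value outside its range is refused whole. OPENING is the opening, from 0 (shut) to 1 (fully open), set as the call begins (- or left out, the last holds). The fingers move at their own pace and stop on an object; FORCE is the grip in N (left out, the last holds). Time passes only in rows, so rows that do not move let the fingers close. It gives the time, the measured TCP pose, the force, the opening and the grip force at its end, in the units of the state.
- observe(): the state, without advancing time (a new reading comes with each control period).
- get_image(name): name is "scene" or "top"; returns a dict with "image" (384x512x3 uint8, red, green, blue), "fx", "fy", "cx", "cy" (pixels), "position" and "orientation" of the camera in the world. Camera axes: x right, y down, z forward; pixel columns grow to the right and rows downward; lengths in m; the calibration is good to about 2 mm. A picture is of the moment at which its call begins. There is no depth.
- sign_off(): hands the job in; it is judged then, once.
Trained networks look in the newest picture that a camera, given by its name, has taken for a name from the list of things; names that differ only in an ending like _2 or _b are one class to them, and where a whole thing is asked for, a point or a joint stands for the part that bears it (a point fixed in the world has none). Each returns a list of dicts, best first, with "score" (0 to 1); they miss things now and then, are a little off and sometimes report something else, mostly with a low value. They report only what shows in the picture. A call takes as long as a camera call. They do not tell look-alikes from the thing itself.
- find_in(label, camera): "rect" ([centre column, centre row, width, height] as shares, 0 to 1, of the picture: columns of its width, rows of its height, round what is visible of it).
- trace(label, camera): "region" (384x512 bool, what is visible of it) and "rect" ([centre column, centre row, width, height] as shares, 0 to 1, of the picture: columns of its width, rows of its height, round what is visible of it).
- place_of(label, camera): "point" ([column, row] as shares, 0 to 1, of the picture: columns of its width, rows of its height: a listed point, or the origin of a listed thing).
The state is a dict: "clock": time; "joints": joint angles; "dq": joint speeds; "joint_efforts": joint torques, N m; "position": TCP position; "ee_rot": TCP orientation; "force": force on the tool from outside, world axes, zero at the start; "ft_torque": the same for the moment, N m; "width": opening from 0.0 (shut) to 1.0 (fully open); "gripper_force": force on a finger pad.
Only numpy, scipy, OpenCV 4.12 (cv2) and the standard library are available. Lean on these libraries where they do the work, as an engineer would, in place of code of your own. Each camera call takes 0.05 s, during which the arm holds its last target. There are 200 camera calls.

## Working session

There is one attempt and no reset: what is moved stays moved. The work goes in short steps, Python scripts to look and compute and a shell command to move; the robot and the scene stay as the last step left them, time stands still between calls to the robot, and variables do not carry over. Pictures are saved under pics/ and viewed, at most 13 in all, crops included, and the job is handed in when it is done.

```bash
mkdir -p pics; cat > h.py <<'E'
import numpy as np, cv2
from scipy.spatial.transform import Rotation as R
from cell import observe, get_image, find_in, trace, place_of
def cam(n):
    c=get_image(n); o=np.array(c["orientation"],float)
    c["R"]=(R.from_rotvec(o) if o.size==3 else R.from_quat(o) if o.size==4 else R.from_matrix(o)).as_matrix(); c["p"]=np.array(c["position"]); return c
def ray(c,u,v):
    return c["R"]@np.array([(u-c["cx"])/c["fx"],(v-c["cy"])/c["fy"],1])
def at(c,u,v,z):
    d=ray(c,u,v); return c["p"]+d*(z-c["p"][2])/d[2]
def tri(c1,a,c2,b):
    d1=ray(c1,*a);d2=ray(c2,*b); d1/=np.linalg.norm(d1);d2/=np.linalg.norm(d2)
    s=np.linalg.lstsq(np.c_[d1,-d2],c2["p"]-c1["p"],rcond=None)[0]
    p,q=c1["p"]+s[0]*d1,c2["p"]+s[1]*d2
    return (p+q)/2,np.linalg.norm(p-q)
def proj(c,P):
    q=c["R"].T@(np.array(P)-c["p"]); return np.array([c["fx"]*q[0]/q[2]+c["cx"],c["fy"]*q[1]/q[2]+c["cy"]])
E
python3 - <<'E'
from h import *
np.set_printoptions(precision=4,suppress=True)
C={}
for n in("scene","top"):
    c=C[n]=cam(n); print(n,c["p"],c["R"].tolist(),c["fx"],c["cx"],c["cy"],c["orientation"])
    cv2.imwrite(f"pics/{n}0.png",cv2.resize(c["image"][:,:,::-1],None,fx=1.5,fy=1.5,interpolation=cv2.INTER_CUBIC))
    for l in["scraper","pry","spatula","block","block_hole0","block_hole1","block_hole2","rest_a","bottle","spool","jar"]:
        for r in place_of(l,n)[:4]:
            u,v=r["point"][0]*512,r["point"][1]*384
            print(l,round(r["score"],2),round(u,1),round(v,1),at(c,u,v,0.07 if "hole" in l else 0.0)[:2])
print(observe())
E
```

```text
scene [1.236  0.4153 0.9246] [[-0.6086516891054389, 0.5376622766930947, -0.583491557411326], [0.7932475777325267, 0.3962549283465683, -0.46232057296051127], [-0.01736092654715199, -0.7442454621845231, -0.6676805300794463]] 377.6235186760459 260.15350680825503 190.24269693719967 [-1.1546 -2.3185  1.0467]
scraper 0.56 212.7 200.1 [ 0.5705 -0.3294]
pry 0.6 280.9 233.1 [ 0.5534 -0.0436]
pry 0.52 243.8 163.1 [ 0.3378 -0.3762]
spatula 0.8 365.5 289.4 [0.5838 0.2694]
spatula 0.16 220.8 251.1 [ 0.7259 -0.1507]
block 0.95 363.4 290.0 [0.5892 0.2656]
block 0.73 313.6 312.1 [0.7321 0.1897]
block_hole0 0.79 365.6 289.1 [0.6323 0.2803]
block_hole0 0.79 368.3 259.3 [0.5392 0.2434]
block_hole0 0.59 368.4 270.9 [0.5751 0.2609]
block_hole1 0.79 365.6 289.1 [0.6323 0.2803]
block_hole1 0.79 368.3 259.3 [0.5392 0.2434]
block_hole1 0.59 368.4 270.9 [0.5751 0.2609]
block_hole2 0.79 365.6 289.1 [0.6323 0.2803]
block_hole2 0.79 368.3 259.3 [0.5392 0.2434]
block_hole2 0.59 368.4 270.9 [0.5751 0.2609]
rest_a 0.84 219.0 203.5 [ 0.5701 -0.2995]
rest_a 0.55 289.3 235.3 [ 0.5451 -0.0164]
bottle 0.88 333.4 260.7 [
[... 1019 characters left out ...]
.5 [0.5911 0.2681]
block_hole2 0.72 129.7 162.7 [0.6251 0.2801]
rest_a 0.86 218.1 185.1 [ 0.5525 -0.0133]
bottle 0.55 174.4 189.6 [0.5391 0.1418]
spool 0.73 255.8 168.7 [ 0.609  -0.1477]
{'clock': 1.2, 'joints': array([-1.4026,  0.4345,  0.025 ,  1.5732, -0.0116,  1.134 , -0.0751]), 'dq': array([-0.0028,  0.001 ,  0.0016,  0.0006, -0.0001,  0.0011, -0.001 ]), 'joint_efforts': array([ -0.0001, -66.7674,   0.9839, -31.4817,  -0.0606,   0.0325,
         0.    ]), 'position': array([0.1672, 0.6022, 0.2267]), 'ee_rot': array([ 0.4242,  3.1128, -0.    ]), 'force': array([ 0.565 , -0.3565, -1.1965]), 'ft_torque': array([-0.0177,  0.0141, -0.0027]), 'gripper_force': 0.0, 'width': 0.9975509162718235}
```

View pics/scene0.png

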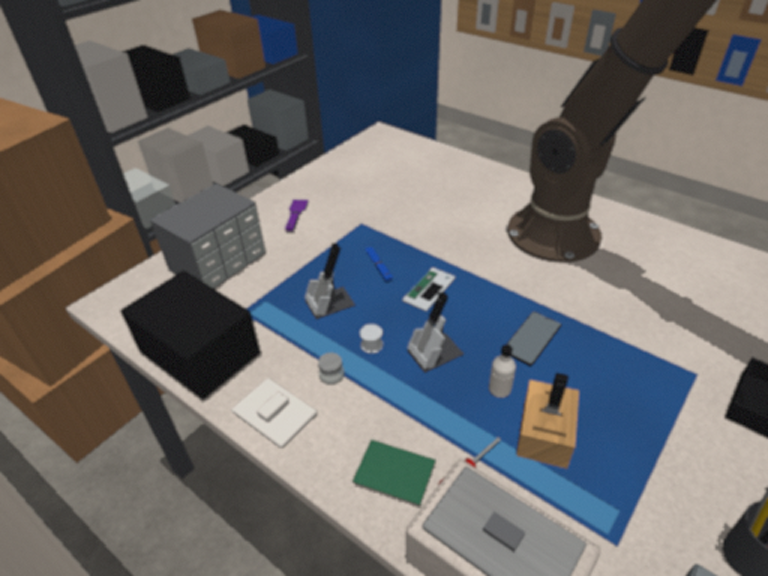

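View pics/top0.png

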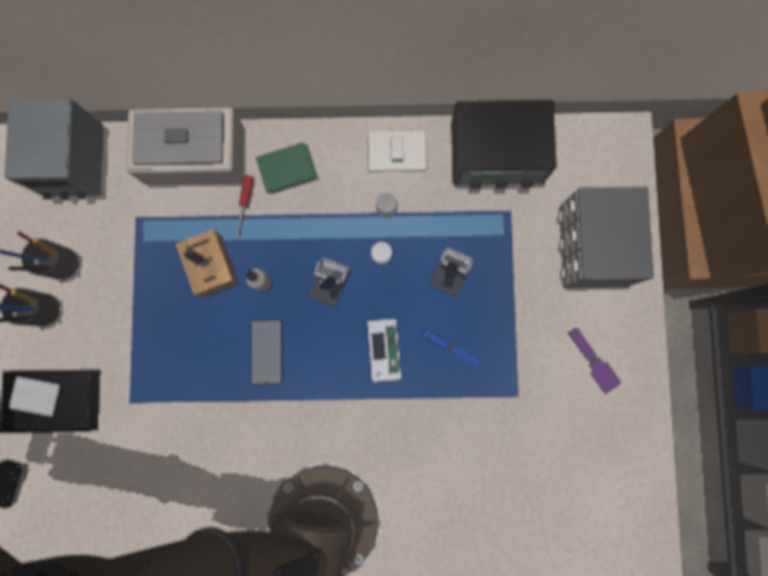

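The scene view shows both rests at about (325,295) and (430,345) and the block at (548,425). The purple scraper is at (296,213) and the blue pry at (378,263). The top view shows the rests at (452,268) and (330,280), the block at (206,262), the blue pry at (452,348) and the purple scraper at (595,360). I'll crop closer to tell the rests' contents apart.

```bash
python3 - <<'E'
from h import *
np.set_printoptions(precision=4,suppress=True)
C={n:cam(n) for n in("scene","top")}
t=[]
for n,u,v in[("scene",219,192),("scene",288,222),("scene",366,280),("top",301,178),("top",219,185),("top",137,174)]:
    im=C[n]["image"][:,:,::-1]; r=33
    im=im[v-r-4:v+r+4,u-r:u+r]; t.append(cv2.resize(im,(264,296),interpolation=cv2.INTER_CUBIC))
cv2.imwrite("pics/crop.png",np.vstack([np.hstack(t[:3]),np.hstack(t[3:])]))
for n in C:
    for l in("scraper","pry","spatula","rest_a","block"):
        for r in trace(l,n)[:3]:
            m=r["region"]; ys,xs=np.nonzero(m); print(n,l,round(r["score"],2),m.sum(),xs.min(),xs.max(),ys.min(),ys.max())
            np.save(f"m_{n}_{l}_{int(xs.mean())}.npy",m)
    np.save(f"im_{n}.npy",C[n]["image"])
E
```

```text
scene scraper 0.66 187 190 205 132 154
scene scraper 0.61 263 210 226 162 201
scene pry 0.62 252 279 298 195 234
scene pry 0.54 478 269 301 179 205
scene pry 0.47 297 213 229 236 256
scene rest_a 0.97 693 272 307 212 248
scene rest_a 0.94 483 204 235 187 212
scene rest_a 0.26 312 213 229 234 256
scene block 0.58 1601 345 384 255 312
scene block 0.18 722 272 308 211 248
top scraper 0.63 508 379 412 218 261
top pry 0.65 238 282 319 220 243
top spatula 0.67 105 123 138 166 176
top spatula 0.61 432 206 232 172 202
top rest_a 0.76 378 287 313 165 195
top rest_a 0.73 546 206 233 172 204
top rest_a 0.66 146 248 260 161 174
top block 0.95 1164 118 158 153 197
```

View pics/crop.png

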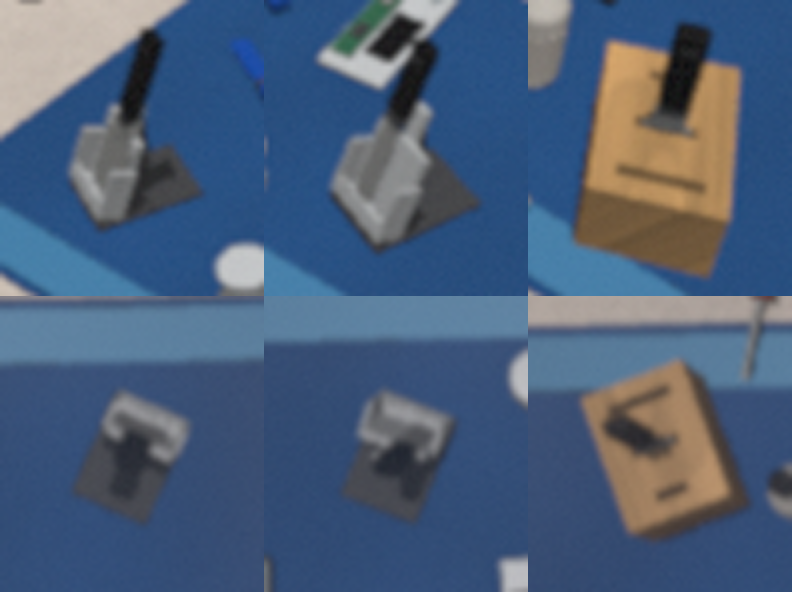

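The crop shows both handles leaning toward the robot. The block's long slot is on its far (+x world) side and the short slot is nearest the robot.

Candidates, in raw scene pixels:
- **Scraper:** rest tool at (217,190) or the purple look-alike at (197,143). The purple one is excluded.
- **Pry:** rest tool at (287,222) or the blue look-alike at (252,175). The blue one is excluded.

The handle lengths suggest the far rest holds the scraper. I'll fit models to both rests and overlay them to check.

```bash
cat > fit.py <<'E'
from h import *
from scipy.optimize import minimize
S=4
def box(x0,x1,y0,y1,z0,z1): return np.array([[x,y,z] for x in(x0,x1) for y in(y0,y1) for z in(z0,z1)])/1000
def render(c,polys,win):
    u0,v0,w,h=win; m=np.zeros((h*S,w*S),np.uint8)
    for P in polys:
        q=np.array([proj(c,p) for p in P])-[u0,v0]
        cv2.fillConvexPoly(m,cv2.convexHull(((q+0.5)*S*16).astype(np.int32)),255,shift=4)
    return cv2.GaussianBlur(cv2.resize(m,(w,h),interpolation=cv2.INTER_AREA).astype(float)/255,(0,0),0.8)
def blur(m): return cv2.GaussianBlur(m.astype(float),(0,0),0.6)
def T(x,y,a): 
    return lambda P:P@R.from_euler("z",a).as_matrix().T+[x,y,0]
LEAN=R.from_euler("y",-22,degrees=True).as_matrix()
def tool(P): return P@LEAN.T+[0.034,0,0.012]
HW={"scraper":(24,165,48),"pry":(20,150,20)}
def handle(n): w,l,b=HW[n]; return tool(box(-7,7,-w/2,w/2,85,l))
def blade(n): w,l,b=HW[n]; return tool(box(-1.5,1.5,-b/2,b/2,0,45))
def draw(c,im,P,col,s,win):
    q=(np.array([proj(c,p) for p in P])-win[:2]+0.5)*s
    for i in range(8):
        for b in(1,2,4):
            j=i^b
            if j>i: cv2.line(im,tuple(q[i].astype(int)),tuple(q[j].astype(int)),col,1,cv2.LINE_AA)
E
cat > fit1.py <<'E'
from fit import *
np.set_printoptions(precision=4,suppress=True)
C={n:cam(n) for n in("scene","top")}
hsv={n:cv2.cvtColor(C[n]["image"],cv2.COLOR_RGB2HSV).astype(int) for n in C}
def crop(a,w): return a[w[1]:w[1]+w[3],w[0]:w[0]+w[2]]
# block
W={"scene":(335,242,62,80),"top":(105,140,62,70)}
def bm(n): # not blue mat
    h=crop(hsv[n],W[n]); return ((h[...,0]<40)&(h[...,1]>60)&(h[...,2]>50))
def bc(p):
    e=0
    for n in C:
        r=render(C[n],[T(*p)(box(-62.5,62.5,-45,45,0,70))],W[n]); m=blur(bm(n))
        h=crop(hsv[n],W[n]); ok=(h[...,2]>50); e+=(((r-m)**2)*ok).sum()
    return e
best=min((minimize(bc,[0.585,0.265,a],method="Nelder-Mead",options=dict(initial_simplex=[[.585,.265,a],[.595,.265,a],[.585,.275,a],[.585,.265,a+.15]])) for a in(2.6,2.9,3.3,3.6)),key=lambda r:r.fun)
print("block",best.x,best.fun); B=best.x
res={}
for name,(su,sv),(tu,tv),g in[("A",(190,150),(270,145),(0.57,-0.31)),("B",(258,180),(188,152),(0.55,-0.02))]:
    ws=(su,sv,60,75);wt=(tu,tv,62,65)
    h=crop(hsv["scene"],ws); dark=(h[...,2]<45); 
    n_,lab,st,_=cv2.connectedComponentsWithStats(dark.astype(np.uint8)); 
    k=1+np.argmax([s[4] if s[1]+s[3]/2<40 and 2<s[0]+s[2]/2<58 and s[1]+s[3]<60 else 0 for s in st[1:]]); print(name,"dark comps",st[1:].tolist())
    mh=blur(lab==k)
    ht=crop(hsv["top"],wt); nb=(ht[...,1]<110)
    nb=cv2.morphologyEx(nb.astype(np.uint8),cv2.MORPH_OPEN,np.ones((3,3))); n2,lb,s2,_=cv2.connectedComponentsWithStats(nb); k2=lb[36,31] or 1+np.argmax(s2[1:,4]); print(s2[k2]); mt=blur(lb==k2)
    for t in HW:
        def f(p):
            X=T(*p[:3])
            rh=render(C["scene"],[X(handle(t))],ws)
            rt=render(C["top"],[X(box(-50,50,-36,36,0,4)),X(box(p[3]*100,50,-36,36,0,60)),X(handle(t))],wt)
            return 2*((rh-mh)**2).sum()+((rt-mt)**2).sum()
        b=min((minimize(f,[*g,a,.15],method="Nelder-Mead",options=dict(maxiter=250,initial_simplex=[[*g,a,.15],[g[0]+.015,g[1],a,.15],[g[0],g[1]+.015,a,.15],[*g,a+.2,.15],[*g,a,.3]])) for a in(-.6,-.2)),key=lambda r:r.fun)
        rh=render(C["scene"],[T(*b.x[:3])(handle(t))],ws)
        print(name,t,b.x,"cost",round(b.fun,1),"handle part",round(2*((rh-mh)**2).sum(),1)); res[name,t]=b.x
np.savez("fit.npz",B=B,A=res["A","scraper"],Bp=res["B","pry"])
tiles=[]
for n,w,p,t in[("scene",(190,150,60,75),res["A","scraper"],"scraper"),("scene",(258,180,60,75),res["B","pry"],"pry"),("scene",(335,242,60,75),B,0),("top",(270,145,60,75),res["A","scraper"],"scraper"),("top",(188,152,60,75),res["B","pry"],"pry"),("top",(105,140,60,75),B,0)]:
    im=cv2.resize(crop(C[n]["image"],w)[:,:,::-1],(240,300),interpolation=cv2.INTER_CUBIC); im=cv2.convertScaleAbs(im,alpha=1.5)
    X=T(*p[:3])
    if t: [draw(C[n],im,X(q),col,4,w) for q,col in((box(-50,50,-36,36,0,4),(0,255,255)),(handle(t),(0,0,255)),(blade(t),(0,255,0)))]
    else: [draw(C[n],im,X(q),col,4,w) for q,col in((box(-62.5,62.5,-45,45,0,70),(255,255,0)),(box(-46,-38,-28,28,69.9,70),(0,0,255)),(box(38,46,-14,14,69.9,70),(0,255,0)))]
    tiles.append(im)
cv2.imwrite("pics/ov.png",np.vstack([np.hstack(tiles[:3]),np.hstack(tiles[3:])]))
E
python3 fit1.py
```

```text
block [0.5854 0.2618 3.4948] 200.64953266190724
A dark comps [[27, 13, 9, 22, 93], [31, 47, 7, 5, 13]]
[ 16  19  30  34 628]
A scraper [ 0.5596 -0.3018 -0.5205  0.2693] cost 106.8 handle part 77.5
A pry [ 0.5578 -0.302  -0.46    0.168 ] cost 67.8 handle part 46.1
B dark comps [[25, 10, 10, 9, 47], [29, 16, 11, 19, 91]]
[ 18  19  28  33 632]
B scraper [ 0.5426 -0.0202 -0.3787  0.0445] cost 247.8 handle part 216.1
B pry [ 0.5422 -0.0208 -0.3561  0.0232] cost 154.7 handle part 116.5
```

View pics/ov.png

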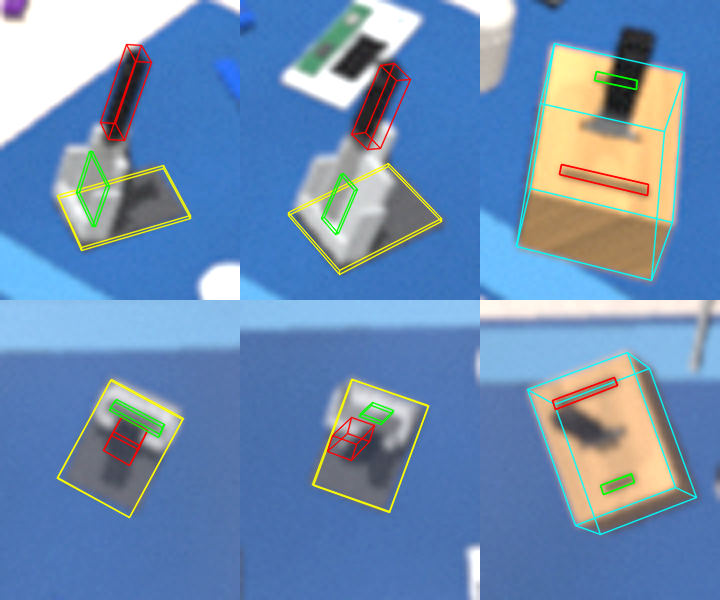

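The block model fits well: edges and both free slots coincide. The dark masks for the handles were too tight, so I'll redo those and settle which rest holds which tool.

```bash
cat > fit2.py <<'E'
from fit import *
np.set_printoptions(precision=4,suppress=True)
C={n:cam(n) for n in("scene","top")}
V={n:C[n]["image"].max(2).astype(float) for n in C}
crop=lambda a,w:a[w[1]:w[1]+w[3],w[0]:w[0]+w[2]]
print(V["scene"][170,210:240].astype(int)); print(V["scene"][205,278:306].astype(int))
print(crop(V["scene"],(214,180,22,26)).astype(int)[::2])
# handle soft mask: background bright -> 0, black(~20) ->1
for name,ws,wt,p0 in[("A",(205,158,30,36),(284,160,32,40),(0.558,-.302,-.5)),("B",(274,188,32,36),(203,167,34,40),(.5425,-.0205,-.36))]:
    out=[]
    v=crop(V["scene"],ws); bg=np.median(v); mh=np.clip((bg-v)/(bg-25),0,1)
    t_img=C["top"]["image"]; hs=crop(cv2.cvtColor(t_img,cv2.COLOR_RGB2HSV),wt)[...,1].astype(float); sb=np.percentile(hs,90); sd=np.percentile(hs,20); mt=np.clip((sb-hs)/(sb-sd-10),0,1)
    for t in HW:
        L=T(0,0,0)
        yy,xx=np.mgrid[0:ws[3],0:ws[2]]
        def f(p,full=False):
            X=T(*p[:3]); r=render(C["scene"],[X(handle(t))],ws)
            # weight: only rows above handle bottom (avoid rest)
            lo=max(proj(C["scene"],X(tool(np.array([[0,0,.09]])))[0])[1]-ws[1],5); w=(yy<lo)&(v<bg+25)
            rt=render(C["top"],[X(box(-50,50,-36,36,0,4)),X(box(p[3]*100,50,-36,36,0,60)),X(handle(t))],wt)
            a,b=(((r-mh)**2)*w).sum(),((rt-mt)**2).sum(); return (a,b) if full else a*2+b*.6
        g=np.array([*p0,.2])
        b=minimize(f,g,method="Nelder-Mead",options=dict(maxiter=400,initial_simplex=g+np.vstack([np.zeros(4),np.diag([.012,.012,.2,.2])])))
        print(name,t,b.x,round(b.fun,1),f(b.x,True))
E
python3 fit2.py
python3 - <<'E'
import sys; sys.path.insert(0,'.')
from h import *
C={n:cam(n) for n in("scene","top")}
t=[]
for n,u,v in[("scene",219,187),("scene",288,217),("top",301,178),("top",219,185)]:
    im=C[n]["image"][v-30:v+30,u-24:u+24,::-1]; g=255*(im/255.)**0.55; t.append(cv2.resize(g.astype(np.uint8),(384,480),interpolation=cv2.INTER_LANCZOS4)[:290 if 0 else 480])
cv2.imwrite("pics/zoom.png",cv2.resize(np.hstack(t[:2]),(768,480)))
E
```

```text
[175 151 135 130 129 127 128 123 103  65  32  25  22  24  39  78 112 128
 129 129 130 128 130 130 131 128 130 131 131 130]
[124 136 148 168 181 189 184 158 131 111  83  42  23  25  24  26  41  78
 113 129 132 130 130 129 131 131 131 132]
[[127 104  58  25  24  21  27  46  88 120 128 127 127 126 127 127 129 129
  128 129 127 129]
 [149 128  69  27  21  24  37  74 107 125 129 127 126 127 127 127 128 129
  130 128 128 129]
 [121  89  56  35  31  35  58  84 109 125 128 128 127 127 129 129 128 130
  128 128 129 129]
 [109  96  79  68  75  86  92  85  99 122 128 127 128 126 128 130 129 129
  129 128 128 129]
 [103  99  95  93 102 110 102  72  91 120 128 128 128 128 128 129 129 130
  130 130 131 130]
 [103 102 100 102 119 148 150 118  93 113 125 127 123 120 118 124 128 131
  129 130 130 132]
 [104 103 104 105 118 129 124 103  77  85  96  94  89  79  82  99 121 129
  130 131 131 131]
 [103 103 104 103 106 110  97  67  52  63  71  74  70  65  69  75  88 110
  127 132 133 131]
 [105 108 108 106 110 109  85  51  46  57  58  51  47  47  55  67  73  88
  107 124 132 132]
 [138 142 141 143 144 127  84  50  43  45  45  44  47  48  50  59  72  74
   80 100 124 133]
 [114 112 111 112 114  97  64  46  45  43  50  57  64  68  71  72  74  73
   73  77  89 111]
 [115 113 113 116 102  72  47  50  56  64  69  73  74  74  74  75  73  73
   73  73  77  88]
 [115 115 116 107  82  54  44  48  56  68  72  73  71  73  72  72  73  72
   75  82  94 104]]
A scraper [ 0.5597 -0.302  -0.5172  0.3179] 39.9 (np.float64(9.46497955620227), np.float64(34.934812536527225))
A pry [ 0.5571 -0.3023 -0.44    0.2729] 34.8 (np.float64(7.5377969990934), np.float64(32.94259543718893))
B scraper [ 0.5496 -0.0221 -0.2459  0.0523] 255.3 (np.float64(94.10115336190664), np.float64(111.86807115786837))
B pry [ 0.5411 -0.0239 -0.2404 -0.4654] 183.9 (np.float64(71.06253067176503), np.float64(69.69632981322381))
```

View pics/zoom.png

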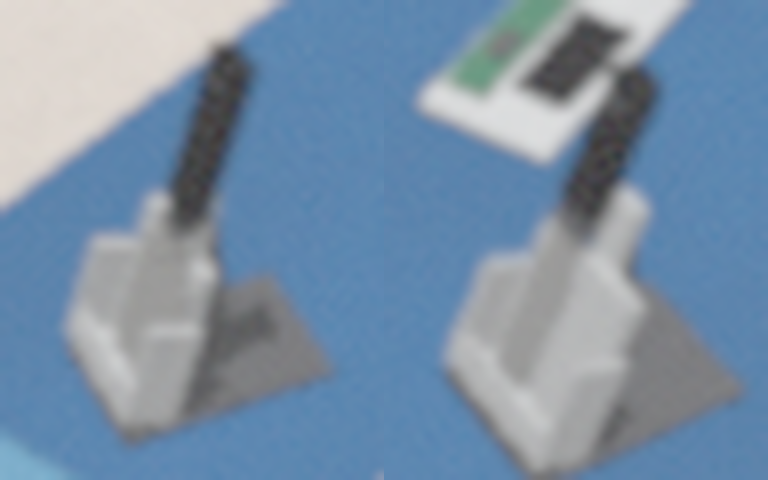

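In the zoom, the left rest's blade at (160,270) fills the space between the cheeks and its handle is longer, so the rest near y=-0.30 holds the scraper. The right rest's blade at (545,300) is narrow, so that one holds the pry. I'll start toward the scraper and refine the fits with these identities.

```bash
cat > go.py <<'E'
from h import *
np.set_printoptions(precision=3,suppress=True)
def to(p,Rm):
    s=observe(); R0=R.from_rotvec(s["ee_rot"]).as_matrix()
    best=None
    for k in(0,np.pi):
        Rt=Rm@R.from_euler("z",k).as_matrix(); rv=R.from_matrix(R0.T@Rt).as_rotvec()
        print("shift(tool)/20mm",R0.T@(np.array(p)-s["position"])/.02,"turn/4deg",np.degrees(rv)/4,"shift if turned first",Rt.T@(np.array(p)-s["position"])/.02)
    print("t",round(s["clock"],2),"pos",s["position"],"q7",s["joints"],"F",s["force"],"w",s["width"])
def frame(z,y): z=np.array(z,float)/np.linalg.norm(z); y=np.array(y,float); y-=z*(y@z); y/=np.linalg.norm(y); return np.c_[np.cross(y,z),y,z]
E
sed -i 's/^for name,ws.*/for name,ws,wt,p0 in[("A",(205,158,30,36),0,(.5597,-.302,-.50)),("B",(274,188,32,36),0,(.5422,-.0208,-.356))]:/; s/^    t_img=.*//' fit2.py
python3 - <<'E'
s=open('fit2.py').read()
i=s.index("    for t in HW"); s=s[:i].replace("print(V","0 and print(V").replace("print(crop","0 and print(crop")+'''
    t={"A":"scraper","B":"pry"}[name]; yy,xx=np.mgrid[0:ws[3],0:ws[2]]
    for dyaw in(-.06,0,.06):
        def f(d):
            X=T(*p0[:2],p0[2]+dyaw); r=render(C["scene"],[X(handle(t)+[d[0],d[1],0])],ws)
            lo=proj(C["scene"],X(tool(np.array([[0,0,.092]])))[0])[1]-ws[1]
            w=(yy<lo)&~((name=="B")&(xx+ws[0]<293)&(yy+ws[1]<200)); return (((r-mh)**2)*w).sum()
        b=minimize(f,[0,0],method="Nelder-Mead",options=dict(initial_simplex=[[0,0],[.006,0],[0,.006]])); print(name,dyaw,b.x,b.fun)
'''
open('fit2.py','w').write(s)
E
python3 fit2.py
python3 - <<'E'
from go import *
from fit import T,tool
for n,p in(("A",(.5597,-.302,-.50)),("B",(.5422,-.0208,-.356))):
    X=T(*p); g=X(tool(np.array([[0,0,.118],[0,0,0],[0,.1,0],[0,0,.26]])))
    up=(g[0]-g[1])/.118; y=(g[2]-g[1])/.1; F=frame(-up,y); print(n,"grasp",g[0],"up",up,"y",y)
    to(g[0]-up*.019+up*.10,F)
E
```

```text
A -0.06 [0.0034 0.0064] 5.239390639793516
A 0 [0.0045 0.0092] 6.9043744501294935
A 0.06 [0.0052 0.0095] 8.574076744203648
B -0.06 [ 0.0004 -0.008 ] 9.792813967812535
B 0 [ 0.0007 -0.0063] 9.301122227886829
B 0.06 [-0.0001 -0.0066] 9.695209244651025
A grasp [ 0.551 -0.297  0.121] up [-0.329  0.18   0.927] y [0.479 0.878 0.   ]
shift(tool)/20mm [-29.032 -37.85    1.512] turn/4deg [ 0.63  -5.475  3.241] shift if turned first [-33.619 -30.267  15.212]
shift(tool)/20mm [-29.032 -37.85    1.512] turn/4deg [  7.969   0.917 -41.001] shift if turned first [33.619 30.267 15.212]
t 2.2 pos [0.167 0.602 0.227] q7 [-1.403  0.435  0.025  1.573 -0.012  1.134 -0.075] F [ 0.367  0.12  -0.069] w 0.9972796661536893
B grasp [ 0.533 -0.017  0.121] up [-0.351  0.131  0.927] y [0.349 0.937 0.   ]
shift(tool)/20mm [-24.381 -24.825   1.512] turn/4deg [ 0.234 -5.496  1.204] shift if turned first [-23.915 -22.663  11.291]
shift(tool)/20mm [-24.381 -24.825   1.512] turn/4deg [  8.357   0.355 -42.997] shift if turned first [23.915 22.663 11.291]
t 2.2 pos [0.167 0.602 0.227] q7 [-1.403  0.435  0.025  1.573 -0.012  1.134 -0.075] F [ 0.367  0.12  -0.069] w 0.9972796661536893
```

```bash
python3 -m handwheel '[[0,0,-1,0,0,0],[0,0,-1,0,0,0],[0,0,-1,0,0,0],[0,0,-1,0,0,0]]' 1
```

```text
clock: 2.53
position: [0.1672, 0.6021, 0.3076]
ee_rot: [-0.424, -3.113, 0.0]
force: [1.2, 0.8, 0.2]
width: 1.002
gripper_force: 0.0
```

```bash

python3 -m handwheel '[[-0.78,-1,0,0,0,0],[-0.78,-1,0,0,0,0],[-0.78,-1,0,0,0,0],[-0.78,-1,0,0,0,0],[-0.78,-1,0,0,0,0],[-0.78,-1,0,0,0,0],[-0.78,-1,0,0,0,0],[-0.78,-1,0,0,0,0]]' >/dev/null
python3 -m handwheel '[[-0.78,-1,0,0,0,0],[-0.78,-1,0,0,0,0],[-0.78,-1,0,0,0,0],[-0.78,-1,0,0,0,0],[-0.78,-1,0,0,0,0],[-0.78,-1,0,0,0,0],[-0.78,-1,0,0,0,0],[-0.78,-1,0,0,0,0]]' >/dev/null
python3 -m handwheel '[[-0.78,-1,0,0,0,0],[-0.78,-1,0,0,0,0],[-0.78,-1,0,0,0,0],[-0.78,-1,0,0,0,0],[-0.78,-1,0,0,0,0],[-0.78,-1,0,0,0,0],[-0.78,-1,0,0,0,0],[-0.78,-1,0,0,0,0]]' >/dev/null
python3 -m handwheel '[[-0.78,-1,0,0,0,0],[-0.78,-1,0,0,0,0],[-0.78,-1,0,0,0,0],[-0.78,-1,0,0,0,0],[-0.78,-1,0,0,0,0],[-0.78,-1,0,0,0,0],[-0.78,-1,0,0,0,0],[-0.78,-1,0,0,0,0]]'
python3 -m handwheel '[[-0.8,-1,0,0.1,-0.95,0.55],[0,0,0,0.1,-0.95,0.55],[0,0,0,0.1,-0.95,0.55],[0,0,0,0.1,-0.95,0.55],[0,0,0,0.1,-0.95,0.55],[0,0,0,0.1,-0.7,0.45],[0,0,0,0,0,0]]'
cat > tgt.py <<'E'
from go import *
from fit import T,tool
import sys
P={"A":(.5657,-.2984,-.51),"B":(.5405,-.0265,-.356)}
def pose(n,h):
    X=T(*P[n]); g=X(tool(np.array([[0,0,.119],[0,0,0],[0,.1,0]])))
    up=(g[0]-g[1])/.119; y=(g[2]-g[1])/.1
    return g[0]+up*(h-.019),frame(-up,y)
if __name__=="__main__": to(*pose(sys.argv[1],float(sys.argv[2])))
E
python3 tgt.py A 0.1
```

```text
clock: 5.2
position: [0.4774, -0.1491, 0.3069]
ee_rot: [0.423, 3.112, 0.0]
force: [0.9, 1.7, 0.4]
width: 1.0
gripper_force: 0.0
clock: 5.78
position: [0.4856, -0.1705, 0.3061]
ee_rot: [0.681, 2.682, -0.127]
force: [-1.1, -0.5, -0.0]
width: 1.001
gripper_force: 0.0
shift(tool)/20mm [-2.172 -3.707  6.718] turn/4deg [ 0.123 -0.02   0.156] shift if turned first [-2.203 -3.626  6.752]
shift(tool)/20mm [-2.172 -3.707  6.718] turn/4deg [  0.031   0.192 -44.844] shift if turned first [2.203 3.626 6.752]
t 5.78 pos [ 0.486 -0.17   0.306] q7 [-0.601 -0.096  0.705  2.07   0.278  0.804  1.027] F [-1.142 -0.536 -0.038] w 1.0008552633885979
```

```bash

python3 -m handwheel '[[-0.55,-0.93,0,0.12,0,0.15],[-0.55,-0.92,0,0,0,0],[-0.55,-0.92,0,0,0,0],[-0.55,-0.9,0,0,0,0],[0,0,1,0,0,0],[0,0,1,0,0,0],[0,0,1,0,0,0],[0,0,1,0,0,0]]' >/dev/null
python3 -m handwheel '[[0,0,1,0,0,0],[0,0,1,0,0,0],[0,0,0.75,0,0,0],[0,0,0,0,0,0]]' 
python3 - <<'E'
from tgt import *
from fit import *
to(*pose("A",.1))
s=observe(); R0=R.from_rotvec(s["ee_rot"]).as_matrix(); p=s["position"]
L=lambda a:np.array([p+R0@np.array(v) for v in a])
tiles=[]
for n,w in(("scene",(185,120,80,95)),("top",(270,130,80,95))):
    c=cam(n); im=cv2.resize(c["image"][w[1]:w[1]+w[3],w[0]:w[0]+w[2],::-1],None,fx=5,fy=5,interpolation=cv2.INTER_CUBIC); im=cv2.convertScaleAbs(im,alpha=1.5)
    # predicted pad swept box along tool z: pads ±9.5 x, gap +-12 y, z from -20 to +100mm
    draw(c,im,(box(-7,7,-12,12,35,115)/1)@R0.T+p,(0,255,255),5,w)
    tiles.append(im)
cv2.imwrite("pics/pre.png",np.hstack(tiles))
E
```

```text
clock: 6.78
position: [0.5308, -0.2807, 0.1953]
ee_rot: [0.697, 2.685, -0.139]
force: [0.5, 0.4, -0.1]
width: 1.001
gripper_force: 0.0
shift(tool)/20mm [ 0.046  0.079 -0.131] turn/4deg [-0.05  -0.086  0.04 ] shift if turned first [ 0.045  0.079 -0.131]
shift(tool)/20mm [ 0.046  0.079 -0.131] turn/4deg [  0.135  -0.079 -44.96 ] shift if turned first [-0.045 -0.079 -0.131]
t 6.78 pos [ 0.531 -0.281  0.195] q7 [-0.279  0.287  0.803  2.072 -0.381  0.514  1.827] F [ 0.482  0.377 -0.111] w 1.0008002811679662
```

View pics/pre.png

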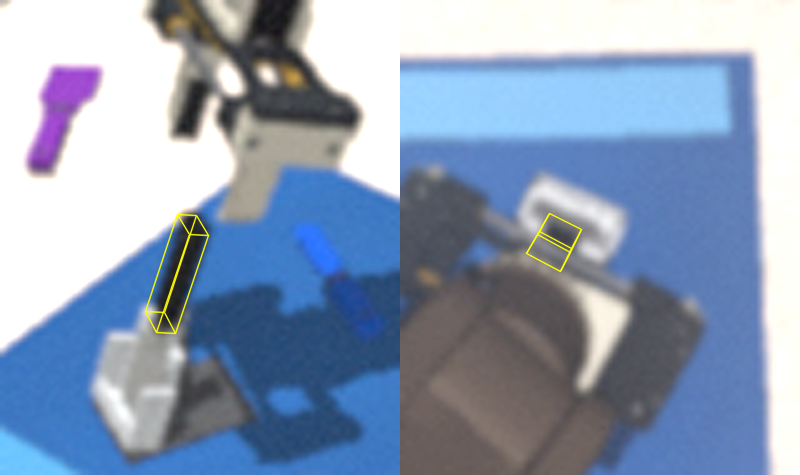

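The overlay box covers the scraper's handle (scene crop (180,270)), and the fingers straddle it. I'll descend along the handle and close.

```bash

python3 -m handwheel '[[0.1,0.08,0,-0.05,-0.08,0.04],[0,0,0.7,0,0,0],[0,0,0.7,0,0,0],[0,0,0.7,0,0,0],[0,0,0.7,0,0,0]]' 1
python3 -m handwheel '[[0,0,0.7,0,0,0],[0,0,0.7,0,0,0],[0,0,0.65,0,0,0],[0,0,0,0,0,0]]'
python3 -m handwheel '[[0,0,0,0,0,0],[0,0,0,0,0,0],[0,0,0,0,0,0],[0,0,0,0,0,0],[0,0,0,0,0,0],[0,0,0,0,0,0],[0,0,0,0,0,0],[0,0,0,0,0,0]]' 0.15 30
python3 -m handwheel '[[0,0,0,0,0,0],[0,0,0,0,0,0],[0,0,0,0,0,0],[0,0,0,0,0,0]]' 
python3 tgt.py A 0
```

```text
clock: 7.3
position: [0.5496, -0.288, 0.1464]
ee_rot: [0.697, 2.671, -0.133]
force: [0.3, 1.1, -0.8]
width: 1.004
gripper_force: 0.0
clock: 7.63
position: [0.5625, -0.2954, 0.1069]
ee_rot: [0.698, 2.674, -0.134]
force: [-0.3, -0.3, 1.1]
width: 1.003
gripper_force: 0.0
clock: 8.3
position: [0.5621, -0.2957, 0.1074]
ee_rot: [0.699, 2.673, -0.134]
force: [-0.3, 0.0, 0.2]
width: 0.467
gripper_force: 0.0
clock: 8.63
position: [0.5622, -0.2958, 0.1074]
ee_rot: [0.699, 2.673, -0.134]
force: [0.8, -0.2, 1.0]
width: 0.26
gripper_force: 30.0
shift(tool)/20mm [ 0.009 -0.027  0.139] turn/4deg [ 0.024  0.05  -0.027] shift if turned first [ 0.008 -0.027  0.139]
shift(tool)/20mm [ 0.009 -0.027  0.139] turn/4deg [ 0.078 -0.038 44.973] shift if turned first [-0.008  0.027  0.139]
t 8.63 pos [ 0.562 -0.296  0.107] q7 [-0.031  0.45   0.537  2.081 -0.621  0.331  2.033] F [ 0.779 -0.236  1.023] w 0.26034272203661596
```

Gripped: the opening reads 24 mm, which matches the scraper's handle. I'll draw it out along its length.

```bash

python3 -m handwheel '[[0,0,-0.3,0,0,0],[0,0,-0.6,0,0,0],[0,0,-0.8,0,0,0],[0,0,-0.8,0,0,0],[0,0,-0.8,0,0,0],[0,0,-0.8,0,0,0],[0,0,-0.8,0,0,0],[0,0,-0.8,0,0,0]]' - 40
python3 -m handwheel '[[0,0,-0.8,0,0,0],[0,0,-0.8,0,0,0],[0,0,-0.8,0,0,0],[0,0,-0.8,0,0,0],[0,0,-0.8,0,0,0],[0,0,-0.8,0,0,0]]'
cat > slot.py <<'E'
from go import *
import sys
B=np.load("fit.npz")["B"]; a=B[2]
# optional args: hole, edge height above mouth, gripz, dx,dy (block frame, m)
def target(hole,h,off=(0,0),gz=.119):
    bx=np.array([np.cos(a),np.sin(a),0]); by=np.array([-np.sin(a),np.cos(a),0])
    p=np.array([B[0],B[1],.07])+bx*((-.042 if hole==0 else .042)+off[0])+by*off[1]
    return p+[0,0,h+gz-.019], frame([0,0,-1],-by)
if __name__=="__main__":
    v=[float(x) for x in sys.argv[1:]]; to(*target(int(v[0]),v[1]))
E
python3 slot.py 0 0.06
```

```text
clock: 9.3
position: [0.5235, -0.2746, 0.2134]
ee_rot: [0.7, 2.674, -0.133]
force: [1.4, 1.1, -1.1]
width: 0.26
gripper_force: 40.0
clock: 9.8
position: [0.4916, -0.2575, 0.302]
ee_rot: [0.701, 2.674, -0.134]
force: [0.5, 0.7, -1.5]
width: 0.257
gripper_force: 40.0
shift(tool)/20mm [ 8.117 26.52   0.649] turn/4deg [ -2.364   5.194 -12.243] shift if turned first [-15.479  22.738   3.601]
shift(tool)/20mm [ 8.117 26.52   0.649] turn/4deg [ 6.294  2.865 32.108] shift if turned first [ 15.479 -22.738   3.601]
t 9.8 pos [ 0.492 -0.257  0.302] q7 [-0.628 -0.01   1.007  2.022  0.083  0.743  1.388] F [ 0.499  0.657 -1.493] w 0.25741486599164387
```

```bash

python3 -m handwheel '[[0,0,0,-0.17,0.37,-0.875],[0,0,0,-0.17,0.37,-0.875],[0,0,0,-0.17,0.37,-0.875],[0,0,0,-0.17,0.37,-0.875],[0,0,0,-0.17,0.37,-0.875],[0,0,0,-0.17,0.37,-0.875],[0,0,0,-0.17,0.37,-0.875]]' >/dev/null
python3 -m handwheel '[[0,0,0,-0.17,0.37,-0.875],[0,0,0,-0.17,0.37,-0.875],[0,0,0,-0.17,0.37,-0.875],[0,0,0,-0.17,0.37,-0.875],[0,0,0,-0.17,0.37,-0.875],[0,0,0,-0.17,0.37,-0.875],[0,0,0,-0.17,0.37,-0.875],[0,0,0,0,0,0]]'
python3 -m handwheel '[[-0.68,1,0,0,0,0],[-0.68,1,0,0,0,0],[-0.68,1,0,0,0,0],[-0.68,1,0,0,0,0],[-0.68,1,0,0,0,0],[-0.68,1,0,0,0,0],[-0.68,1,0,0,0,0],[-0.68,1,0,0,0,0]]' >/dev/null
python3 -m handwheel '[[-0.68,1,0,0,0,0],[-0.68,1,0,0,0,0],[-0.68,1,0,0,0,0],[-0.68,1,0,0,0,0],[-0.68,1,0,0,0,0],[-0.68,1,0,0,0,0],[-0.68,1,0,0,0,0],[0,0,0,0,0,0]]'
python3 slot.py 0 0.06
```

```text
clock: 11.05
position: [0.4929, -0.257, 0.3015]
ee_rot: [0.56, -3.091, -0.0]
force: [0.2, -0.2, -1.9]
width: 0.26
gripper_force: 40.0
clock: 12.38
position: [0.5798, 0.1011, 0.3015]
ee_rot: [-0.561, 3.089, 0.003]
force: [-0.4, 0.7, -1.2]
width: 0.263
gripper_force: 40.0
shift(tool)/20mm [-5.178  7.404  3.6  ] turn/4deg [0.024 0.039 0.091] shift if turned first [-5.14   7.443  3.574]
shift(tool)/20mm [-5.178  7.404  3.6  ] turn/4deg [ -0.061   0.037 -44.909] shift if turned first [ 5.14  -7.443  3.574]
t 12.38 pos [0.58  0.101 0.301] q7 [-0.801  0.376  0.77   1.597 -0.273  1.277  1.943] F [-0.419  0.678 -1.16 ] w 0.2626891784264047
```

```bash

python3 -m handwheel '[[-0.64,0.93,0,0,0,0.09],[-0.64,0.93,0,0,0,0],[-0.64,0.93,0,0,0,0],[-0.64,0.93,0,0,0,0],[-0.64,0.93,0,0,0,0],[-0.64,0.93,0,0,0,0],[-0.64,0.93,0,0,0,0],[-0.64,0.93,0,0,0,0]]' >/dev/null
python3 -m handwheel '[[0,0,0.7,0,0,0],[0,0,0.8,0,0,0],[0,0,0.8,0,0,0],[0,0,0.8,0,0,0],[0,0,0.5,0,0,0],[0,0,0.5,0,0,0],[0,0,0.5,0,0,0],[0,0,0,0,0,0]]'
cat > look.py <<'E'
from fit import *
from slot import *
def look(hole,t,fn,h,gz,S=6):
    s=observe(); R0=R.from_rotvec(s["ee_rot"]).as_matrix(); p=s["position"]
    w,l,b=HW[t]; tiles=[]
    def tl(q): # tool coords(m)-> world; tool z = -tcp z
        q=np.array(q)*[-1,1,-1]+[0,0,gz/1000-.0+0.0]; q[:,2]=q[:,2]-.119*0; return (q+[0,0,-.019])@R0.T+p if False else (np.c_[q[:,0],q[:,1],q[:,2]-.019])@R0.T+p
    for n,wd in(("scene",(325,210,66,95)),("top",(100,125,66,95))):
        c=cam(n); im=cv2.resize(c["image"][wd[1]:wd[1]+wd[3],wd[0]:wd[0]+wd[2],::-1],None,fx=S,fy=S,interpolation=cv2.INTER_CUBIC); im=cv2.convertScaleAbs(im,alpha=1.6)
        X=T(*B)
        draw(c,im,tl(box(-1.5,1.5,-b/2,b/2,0,45)),(0,255,0),S,wd)
        m=(28,-42) if hole==0 else (14,42)
        draw(c,im,X(box(m[1]-4,m[1]+4,-m[0],m[0],69.9,70)),(0,0,255),S,wd)
        tiles.append(im)
    cv2.imwrite(fn,np.hstack(tiles)); to(*target(hole,h,gz=gz/1000))
E
python3 -c "
from look import *
look(0,'scraper','pics/ins1.png',.03,122)"
```

```text
clock: 13.72
position: [0.6243, 0.2696, 0.2085]
ee_rot: [0.544, -3.094, 0.001]
force: [-0.8, 0.8, -1.7]
width: 0.265
gripper_force: 40.0
shift(tool)/20mm [-0.093  0.318  0.371] turn/4deg [-0.007  0.03  -0.07 ] shift if turned first [-0.095  0.318  0.371]
shift(tool)/20mm [-0.093  0.318  0.371] turn/4deg [ 0.047  0.01  44.93 ] shift if turned first [ 0.095 -0.318  0.371]
t 13.82 pos [0.625 0.27  0.21 ] q7 [-0.901  0.606  0.694  1.483 -0.402  1.196  1.772] F [-0.214  0.316 -0.381] w 0.26326116882093553
```

View pics/ins1.png

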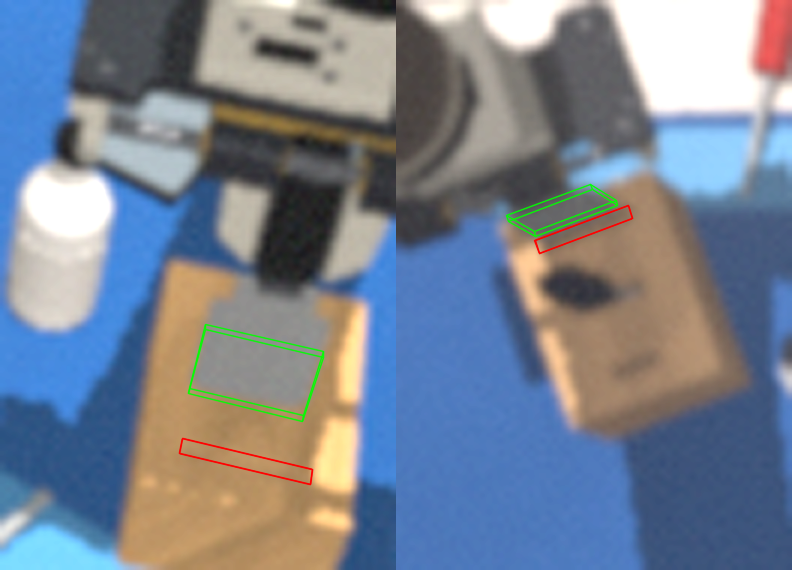

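The green model blade lies on the real blade in both crops: scene (190-320, 325-415), top (510-615, 190-235). The slot outline sits 6 mm further along. I'll measure blade and slot more finely before inserting.

```bash
cat > fine.py <<'E'
from look import *
def slots():
    out=[]
    for hole,m in((0,(28,-42)),(2,(14,42))):
        for n in("scene","top"):
            c=cam(n); im=np.load(f"im_{n}.npy").astype(float).max(2)
            def f(d):
                pred=render(c,[T(*B)(box(m[1]-4,m[1]+4,-m[0],m[0],69.9,70)+[d[0],d[1],0])],win); return -np.corrcoef(pred[dil],(-sub)[dil])[0,1]
            q=np.array([proj(c,p) for p in T(*B)(box(m[1]-4,m[1]+4,-m[0],m[0],69.9,70))]); lo=np.floor(q.min(0)-5).astype(int); hi=np.ceil(q.max(0)+5).astype(int); win=(*lo,*(hi-lo))
            sub=im[lo[1]:hi[1],lo[0]:hi[0]]; dil=cv2.dilate((render(c,[T(*B)(box(m[1]-11,m[1]+11,-m[0]-7,m[0]+7,69.9,70))],win)>.5).astype(np.uint8),np.ones((1,1)))>0
            b=min((minimize(f,g,method="Nelder-Mead",options=dict(initial_simplex=np.array(g)+[[0,0],[.004,0],[0,.004]])) for g in([0,0],[.002,.003],[-.003,-.002])),key=lambda r:r.fun); print("slot",hole,n,"offset mm block x,y",b.x*1000,"corr",-b.fun)
def blade(t,gz):
    s=observe(); R0=R.from_rotvec(s["ee_rot"]).as_matrix(); p=s["position"]; w,l,b=HW[t]
    def tl(q,d): return (np.array(q)*[-1,1,-1]+[d[0],d[1],gz/1000-.019+d[2]])@R0.T+p
    J=[]
    for n in("scene","top"):
        c=cam(n); q=np.array([proj(c,x) for x in tl(box(-1.5,1.5,-b/2,b/2,0,30),(0,0,0))]); lo=np.floor(q.min(0)-7).astype(int); hi=np.ceil(q.max(0)+7).astype(int); win=(*lo,*(hi-lo))
        sat=cv2.cvtColor(c["image"],cv2.COLOR_RGB2HSV)[lo[1]:hi[1],lo[0]:hi[0],1].astype(float)
        W=render(c,[tl(box(-14,14,-b/2-14,b/2+14,-14,30),(0,0,0))],win)>.5
        cut=render(c,[tl(box(-14,14,-60,60,34,200),(0,0,0))],win)>.2
        J.append((c,win,-sat,W&~cut if n=="scene" else W&~cut))
        print(n,"pixels",J[-1][3].sum())
    def f(d,k=(0,1)):
        e=0.05*(d[2]*1000/3)**2*.1
        for i in k:
            c,win,g,M=J[i]; r=render(c,[tl(box(-1.5,1.5,-b/2,b/2,0,60),d)],win); e-=np.corrcoef(r[M],g[M])[0,1]
        return e
    for k in((0,1),(0,)):
        z=np.zeros(3); r=minimize(f,z,args=(k,),method="Nelder-Mead",options=dict(initial_simplex=np.vstack([z,np.eye(3)*.004]))); print("blade offset in tcp frame mm",k,r.x*1000,r.fun)
E
python3 -c "
from fine import *
slots(); blade('scraper',122)"
```

```text
slot 0 scene offset mm block x,y [-1.878 -0.852] corr 0.968303683379195
slot 0 top offset mm block x,y [ 1.283 -2.496] corr 0.6188938793321664
slot 2 scene offset mm block x,y [-1.187 -4.606] corr 0.5346508184391595
slot 2 top offset mm block x,y [-0.735  1.517] corr 0.9800633409176521
scene pixels 348
top pixels 83
blade offset in tcp frame mm (0, 1) [ 7.55  -3.004  3.375] -1.598404956375468
blade offset in tcp frame mm (0,) [ 4.46  -0.93  -1.058] -0.9852238358113353
```

```bash
cat > chk.py <<'E'
from cell import observe
import sys
s=observe(); print(round(s["clock"],2),s["position"].round(4),s["force"].round(1),s["gripper_force"].round(1)); sys.exit(int(abs(s["force"][2]-float(sys.argv[1]))>float(sys.argv[2])))
E
python3 -m handwheel '[[-0.2,0.32,0,0,0.03,-0.07],[0,0,0.4,0,0,0],[0,0,0.4,0,0,0],[0,0,0.4,0,0,0],[0,0,0.1,0,0,0],[0,0,0,0,0,0],[0,0,0,0,0,0]]'
python3 slot.py 0 0.003
python3 - <<'E'
from look import *
look(0,'scraper','pics/ins2.png',.003,122)
from fine import blade
blade('scraper',122)
E
```

```text
clock: 14.7
position: [0.6267, 0.2769, 0.184]
ee_rot: [0.552, -3.092, 0.001]
force: [-0.4, -0.3, -1.2]
width: 0.26
gripper_force: 40.0
shift(tool)/20mm [0.099 0.007 0.55 ] turn/4deg [-0.009 -0.008  0.002] shift if turned first [0.099 0.006 0.55 ]
shift(tool)/20mm [0.099 0.007 0.55 ] turn/4deg [  0.012  -0.014 -44.998] shift if turned first [-0.099 -0.006  0.55 ]
t 14.7 pos [0.627 0.277 0.184] q7 [-0.898  0.635  0.679  1.5   -0.419  1.156  1.78 ] F [-0.356 -0.29  -1.195] w 0.2599517400230353
shift(tool)/20mm [0.116 0.005 0.431] turn/4deg [-0.006  0.008  0.003] shift if turned first [0.116 0.005 0.431]
shift(tool)/20mm [0.116 0.005 0.431] turn/4deg [ -0.012  -0.009 -44.997] shift if turned first [-0.116 -0.005  0.431]
t 14.8 pos [0.627 0.277 0.185] q7 [-0.898  0.635  0.679  1.5   -0.419  1.156  1.78 ] F [-0.189 -0.095  0.016] w 0.261839410265411
scene pixels 333
top pixels 79
blade offset in tcp frame mm (0, 1) [ 5.593 -0.806  0.294] -1.7710423794950723
blade offset in tcp frame mm (0,) [ 5.335 -0.408 -0.132] -0.9808611642112739
```

View pics/ins2.png

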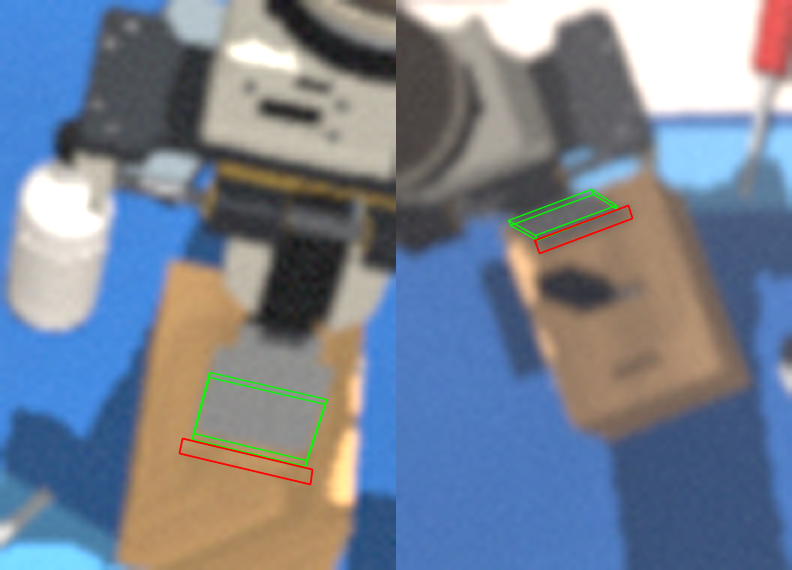

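The blade edge sits about 5 mm to +x of nominal, and both cameras agree. I'll correct by -4 mm and lower gently, with force checks between steps.

```bash

python3 -m handwheel '[[-0.2,0.02,0,0,0,0],[0,0,0.2,0,0,0],[0,0,0,0,0,0]]' >/dev/null
python3 chk.py -0.5 4 && python3 -m handwheel '[[0,0,0.1,0,0,0],[0,0,0,0,0,0]]' >/dev/null && python3 chk.py -0.5 4 && python3 -m handwheel '[[0,0,0.1,0,0,0],[0,0,0,0,0,0]]' >/dev/null && python3 chk.py -0.5 4 && python3 -m handwheel '[[0,0,0.05,0,0,0],[0,0,0,0,0,0]]' >/dev/null && python3 chk.py -0.5 4 && python3 -m handwheel '[[0,0,0.05,0,0,0],[0,0,0,0,0,0]]' >/dev/null && python3 chk.py -0.5 4 && python3 -m handwheel '[[0,0,0.05,0,0,0],[0,0,0,0,0,0]]' >/dev/null && python3 chk.py -0.5 4 && python3 -m handwheel '[[0,0,0.05,0,0,0],[0,0,0,0,0,0]]' >/dev/null && python3 chk.py -0.5 4 && python3 -m handwheel '[[0,0,0.05,0,0,0],[0,0,0,0,0,0]]' >/dev/null && python3 chk.py -0.5 4 && python3 -m handwheel '[[0,0,0.05,0,0,0],[0,0,0,0,0,0]]' >/dev/null && python3 chk.py -0.5 4
```

```text
Traceback (most recent call last):
  File "chk.py", line 3, in <module>
    s=observe(); print(round(s["clock"],2),s["position"].round(4),s["force"].round(1),s["gripper_force"].round(1)); sys.exit(int(abs(s["force"][2]-float(sys.argv[1]))>float(sys.argv[2])))
                                                                                      ^^^^^^^^^^^^^^^^^^^^^^^^
AttributeError: 'float' object has no attribute 'round'
```

```bash
sed -i 's/,s\["gripper_force"\].round(1)//' chk.py
python3 chk.py -0.5 4 && python3 -m handwheel '[[0,0,0.1,0,0,0],[0,0,0,0,0,0]]' >/dev/null && python3 chk.py -0.5 4 && python3 -m handwheel '[[0,0,0.1,0,0,0],[0,0,0,0,0,0]]' >/dev/null && python3 chk.py -0.5 4 && python3 -m handwheel '[[0,0,0.05,0,0,0],[0,0,0,0,0,0]]' >/dev/null && python3 chk.py -0.5 4 && python3 -m handwheel '[[0,0,0.05,0,0,0],[0,0,0,0,0,0]]' >/dev/null && python3 chk.py -0.5 4 && python3 -m handwheel '[[0,0,0.05,0,0,0],[0,0,0,0,0,0]]' >/dev/null && python3 chk.py -0.5 4 && python3 -m handwheel '[[0,0,0.05,0,0,0],[0,0,0,0,0,0]]' >/dev/null && python3 chk.py -0.5 4 && python3 -m handwheel '[[0,0,0.05,0,0,0],[0,0,0,0,0,0]]' >/dev/null && python3 chk.py -0.5 4 && python3 -m handwheel '[[0,0,0.05,0,0,0],[0,0,0,0,0,0]]' >/dev/null && python3 chk.py -0.5 4 && python3 -m handwheel '[[0,0,0.1,0,0,0],[0,0,0,0,0,0]]' >/dev/null && python3 chk.py -0.5 4 && python3 -m handwheel '[[0,0,0.1,0,0,0],[0,0,0,0,0,0]]' >/dev/null && python3 chk.py -0.5 4
```

```text
15.15 [0.6303 0.279  0.1796] [-0.8  0.5 -1.4]
15.32 [0.6301 0.2788 0.1777] [-0.4  0.  -1. ]
15.48 [0.6302 0.2788 0.1759] [ 0.4 -0.2 -1.1]
15.65 [0.6303 0.2789 0.1751] [-0.4  0.3 -0.9]
15.82 [0.6303 0.2789 0.1742] [ 0.4  1.  -0.5]
15.98 [0.6303 0.2789 0.1731] [ 0.6 -0.3 -1. ]
16.15 [0.6303 0.2789 0.1721] [ 0.4 -0.1 -0.7]
16.32 [0.6303 0.2789 0.1711] [ 0.6  0.7 -1.1]
16.48 [0.6303 0.2789 0.1701] [ 0.  -0.4 -1.9]
16.65 [0.6302 0.2789 0.1679] [ 0.7 -0.7 -0.9]
16.82 [0.6302 0.2789 0.1659] [-0.4  1.  -1.3]
```

No contact, so the blade is entering the slot. I'll continue down.

```bash

python3 -m handwheel '[[0,0,0.12,0,0,0],[0,0,0,0,0,0]]' >/dev/null && python3 chk.py -1 4 && python3 -m handwheel '[[0,0,0.15,0,0,0],[0,0,0,0,0,0]]' >/dev/null && python3 chk.py -1 4 && python3 -m handwheel '[[0,0,0.15,0,0,0],[0,0,0,0,0,0]]' >/dev/null && python3 chk.py -1 4 && python3 -m handwheel '[[0,0,0.15,0,0,0],[0,0,0.1,0,0,0]]' >/dev/null && python3 chk.py -1 4 && python3 -m handwheel '[[0,0,0.15,0,0,0],[0,0,0.1,0,0,0]]' >/dev/null && python3 chk.py -1 4 && python3 -m handwheel '[[0,0,0.15,0,0,0],[0,0,0.1,0,0,0]]' >/dev/null && python3 chk.py -1 4 && python3 -m handwheel '[[0,0,0.15,0,0,0],[0,0,0.1,0,0,0]]' >/dev/null && python3 chk.py -1 4 && python3 -m handwheel '[[0,0,0.15,0,0,0],[0,0,0.1,0,0,0]]' >/dev/null && python3 chk.py -1 4
```

```text
16.98 [0.6301 0.2788 0.1634] [ 0.3 -0.6 -0.9]
17.15 [0.6301 0.2789 0.1603] [ 0.5 -0.2 -1.3]
17.32 [0.6301 0.2788 0.1573] [0.5 0.1 0.1]
17.48 [0.6303 0.2789 0.1526] [ 0.2 -0.2 -1.1]
17.65 [0.6303 0.2789 0.1475] [-0.3  0.  -1.6]
17.82 [0.6303 0.2789 0.1424] [-0.4 -0.1 -0.4]
17.98 [0.6303 0.2789 0.1375] [-0.6  0.  -0.5]
18.15 [0.6303 0.2789 0.1325] [-0.2 -0.2 -1.7]
```

```bash

python3 -m handwheel '[[0,0,0.15,0,0,0],[0,0,0.1,0,0,0]]' >/dev/null && python3 chk.py -1 4 && python3 -m handwheel '[[0,0,0.15,0,0,0],[0,0,0,0,0,0]]' >/dev/null && python3 chk.py -1 4 && python3 -m handwheel '[[0,0,0.1,0,0,0],[0,0,0,0,0,0]]' >/dev/null && python3 chk.py -1 4 && python3 -m handwheel '[[0,0,0.1,0,0,0],[0,0,0,0,0,0]]' >/dev/null && python3 chk.py -1 4 && python3 -m handwheel '[[0,0,0.1,0,0,0],[0,0,0,0,0,0]]' >/dev/null && python3 chk.py -1 4 && python3 -m handwheel '[[0,0,0.05,0,0,0],[0,0,0,0,0,0]]' >/dev/null && python3 chk.py -1 4 && python3 -m handwheel '[[0,0,0.05,0,0,0],[0,0,0,0,0,0]]' >/dev/null && python3 chk.py -1 4 && python3 -m handwheel '[[0,0,0.05,0,0,0],[0,0,0,0,0,0]]' >/dev/null && python3 chk.py -1 4 && python3 -m handwheel '[[0,0,0.05,0,0,0],[0,0,0,0,0,0]]' >/dev/null && python3 chk.py -1 4
```

```text
18.32 [0.6303 0.2789 0.1275] [-1.2 -0.1 -0.1]
18.48 [0.6301 0.2788 0.1242] [-0.2  0.5 -1. ]
18.65 [0.6303 0.2788 0.1226] [-0.7  0.  -1.2]
18.82 [0.6302 0.2789 0.1206] [ 0.1  0.  -1.2]
18.98 [0.6302 0.2789 0.1185] [-0.2 -0.3 -0.9]
19.15 [0.6304 0.2788 0.1177] [-0.  -0.2 -1.2]
19.32 [0.6303 0.2789 0.1168] [ 0.   1.  -0.9]
19.48 [0.6303 0.2789 0.1157] [ 0.1 -0.3 -1.2]
19.65 [0.6303 0.2789 0.1147] [ 0.1 -0.2 -1.6]
```

```bash

python3 -m handwheel '[[0,0,0.05,0,0,0],[0,0,0,0,0,0]]' >/dev/null && python3 chk.py -1 3.5 && python3 -m handwheel '[[0,0,0.05,0,0,0],[0,0,0,0,0,0]]' >/dev/null && python3 chk.py -1 3.5 && python3 -m handwheel '[[0,0,0.05,0,0,0],[0,0,0,0,0,0]]' >/dev/null && python3 chk.py -1 3.5 && python3 -m handwheel '[[0,0,0.05,0,0,0],[0,0,0,0,0,0]]' >/dev/null && python3 chk.py -1 3.5 && python3 -m handwheel '[[0,0,0.05,0,0,0],[0,0,0,0,0,0]]' >/dev/null && python3 chk.py -1 3.5
```

```text
19.82 [0.6304 0.2789 0.1137] [-0.2  0.4 -0.9]
19.98 [0.6305 0.2789 0.1136] [-2.4 -0.5  4.9]
```

It touched the floor with about 6 N. Releasing and withdrawing straight up.

```bash

python3 -m handwheel '[[0,0,-0.02,0,0,0],[0,0,0,0,0,0],[0,0,0,0,0,0],[0,0,0,0,0,0],[0,0,0,0,0,0]]' 0.6
python3 -m handwheel '[[0,0,-0.3,0,0,0],[0,0,-0.7,0,0,0],[0,0,-1,0,0,0],[0,0,-1,0,0,0],[0,0,-1,0,0,0],[0,0,-1,0,0,0],[0,0,-1,0,0,0],[0,0,-1,0,0,0]]' 
python3 -m handwheel '[[0,0,-1,0,0,0],[0,0,-1,0,0,0],[0,0,-1,0,0,0]]' 1
python3 tgt.py B 0.1
```

```text
clock: 20.4
position: [0.6304, 0.2789, 0.1132]
ee_rot: [-0.553, 3.093, -0.001]
force: [-0.5, -0.3, -0.0]
width: 0.571
gripper_force: 0.0
clock: 21.07
position: [0.6305, 0.2787, 0.2559]
ee_rot: [-0.552, 3.091, -0.0]
force: [0.2, 0.2, -0.0]
width: 0.599
gripper_force: 0.0
clock: 21.32
position: [0.6303, 0.2786, 0.3159]
ee_rot: [-0.552, 3.091, -0.0]
force: [1.2, -0.3, -0.1]
width: 0.767
gripper_force: 0.0
shift(tool)/20mm [ 11.053 -11.426   5.915] turn/4deg [ 1.952 -5.246 10.03 ] shift if turned first [  3.091 -15.865   5.142]
shift(tool)/20mm [ 11.053 -11.426   5.915] turn/4deg [  6.643   2.471 -34.312] shift if turned first [-3.091 15.865  5.142]
t 21.32 pos [0.63  0.279 0.316] q7 [-0.904  0.559  0.726  1.295 -0.364  1.418  1.723] F [ 1.224 -0.283 -0.104] w 0.7671143968259792
```

```bash

python3 -m handwheel '[[0.92,-0.95,0,0,0,0],[0.92,-0.95,0,0,0,0],[0.92,-0.95,0,0,0,0],[0.92,-0.95,0,0,0,0],[0.92,-0.95,0,0,0,0],[0.92,-0.95,0,0,0,0]]' >/dev/null
python3 -m handwheel '[[0.92,-0.95,0,0,0,0],[0.92,-0.95,0,0,0,0],[0.92,-0.95,0,0,0,0],[0.92,-0.95,0,0,0,0],[0.92,-0.95,0,0,0,0],[0.92,-0.95,0,0,0,0]]' >/dev/null
python3 -m handwheel '[[0,0,0,0.163,-0.437,0.836],[0,0,0,0.163,-0.437,0.836],[0,0,0,0.163,-0.437,0.836],[0,0,0,0.163,-0.437,0.836],[0,0,0,0.163,-0.437,0.836],[0,0,0,0.163,-0.437,0.836]]' >/dev/null
python3 -m handwheel '[[0,0,0,0.163,-0.437,0.836],[0,0,0,0.163,-0.437,0.836],[0,0,0,0.163,-0.437,0.836],[0,0,0,0.163,-0.437,0.836],[0,0,0,0.163,-0.437,0.836],[0,0,0,0.163,-0.437,0.836],[0,0,0,0,0,0]]' >/dev/null
python3 tgt.py B 0.1
```

```text
shift(tool)/20mm [ 2.147 -0.033  5.414] turn/4deg [-0.001  0.003 -0.04 ] shift if turned first [ 2.146 -0.027  5.414]
shift(tool)/20mm [ 2.147 -0.033  5.414] turn/4deg [ 0.004  0.002 44.96 ] shift if turned first [-2.146  0.027  5.414]
t 23.4 pos [ 0.502 -0.011  0.314] q7 [-0.959 -0.113  0.668  2.064  0.385  0.887  0.725] F [-0.835 -0.621 -0.788] w 0.9990991803311171
```

```bash

python3 -m handwheel '[[0.75,-0.03,0,0,0,-0.04],[0.75,0,0,0,0,0],[0.77,0,0,0,0,0],[0,0,0.9,0,0,0],[0,0,0.9,0,0,0],[0,0,0.9,0,0,0],[0,0,0.9,0,0,0],[0,0,0.9,0,0,0]]' >/dev/null
python3 -m handwheel '[[0,0,0.9,0,0,0],[0,0,0,0,0,0]]' 
python3 - <<'E'
from tgt import *
from fit import *
to(*pose("B",.1))
s=observe(); R0=R.from_rotvec(s["ee_rot"]).as_matrix(); p=s["position"]
tiles=[]
for n,w in(("scene",(250,160,80,95)),("top",(190,140,80,95))):
    c=cam(n); im=cv2.resize(c["image"][w[1]:w[1]+w[3],w[0]:w[0]+w[2],::-1],None,fx=5,fy=5,interpolation=cv2.INTER_CUBIC); im=cv2.convertScaleAbs(im,alpha=1.5)
    draw(c,im,box(-7,7,-10,10,50,115)@R0.T+p,(0,255,255),5,w)
    tiles.append(im)
cv2.imwrite("pics/pre2.png",np.hstack(tiles))
E
```

```text
clock: 24.23
position: [0.5002, -0.0128, 0.1948]
ee_rot: [0.484, 2.723, -0.101]
force: [-0.5, -0.6, -0.4]
width: 0.999
gripper_force: 0.0
shift(tool)/20mm [-0.123  0.061 -0.092] turn/4deg [-0.059 -0.036  0.067] shift if turned first [-0.123  0.062 -0.092]
shift(tool)/20mm [-0.123  0.061 -0.092] turn/4deg [  0.057  -0.093 -44.933] shift if turned first [ 0.123 -0.062 -0.092]
t 24.23 pos [ 0.5   -0.013  0.195] q7 [-0.91   0.082  0.735  2.257  0.292  0.514  0.801] F [-0.48  -0.587 -0.351] w 0.9993721143271593
```

View pics/pre2.png

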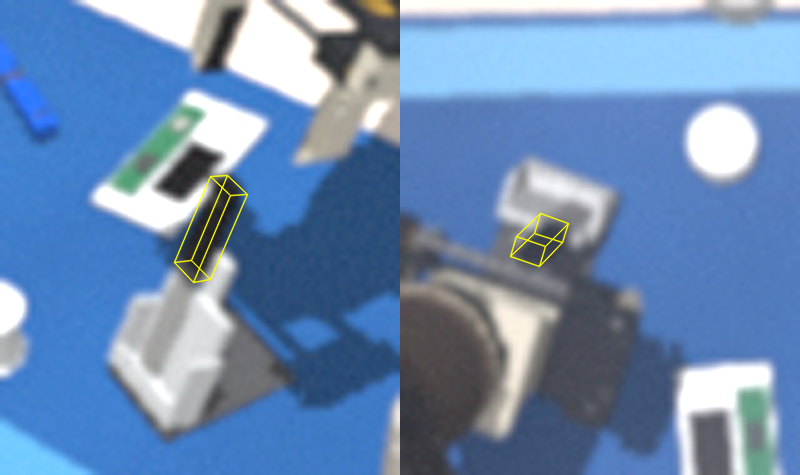

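The model box coincides with the pry's handle, scene crop (210,230). Descending and gripping.

```bash

python3 -m handwheel '[[-0.05,0.06,0,-0.05,-0.03,0.06],[0,0,0.7,0,0,0],[0,0,0.7,0,0,0],[0,0,0.7,0,0,0],[0,0,0.7,0,0,0]]' 1
python3 -m handwheel '[[0,0,0.7,0,0,0],[0,0,0.7,0,0,0],[0,0,0.6,0,0,0],[0,0,0,0,0,0]]'
python3 chk.py 0 6 && python3 -m handwheel '[[0,0,0,0,0,0],[0,0,0,0,0,0],[0,0,0,0,0,0],[0,0,0,0,0,0],[0,0,0,0,0,0],[0,0,0,0,0,0],[0,0,0,0,0,0],[0,0,0,0,0,0]]' 0.1 25
python3 -m handwheel '[[0,0,0,0,0,0],[0,0,0,0,0,0],[0,0,0,0,0,0],[0,0,0,0,0,0],[0,0,0,0,0,0]]' 
python3 tgt.py B 0
```

```text
clock: 24.75
position: [0.5223, -0.0172, 0.1456]
ee_rot: [0.488, 2.716, -0.088]
force: [0.1, 0.4, 0.0]
width: 1.003
gripper_force: 0.0
clock: 25.08
position: [0.5359, -0.0229, 0.1074]
ee_rot: [0.489, 2.717, -0.091]
force: [-0.7, 0.2, 0.6]
width: 0.997
gripper_force: 0.0
25.08 [ 0.5359 -0.0229  0.1074] [-0.7  0.2  0.6]
clock: 25.75
position: [0.5354, -0.023, 0.1077]
ee_rot: [0.489, 2.717, -0.092]
force: [-0.7, -0.2, 0.2]
width: 0.468
gripper_force: 0.0
clock: 26.17
position: [0.5354, -0.0232, 0.1076]
ee_rot: [0.489, 2.717, -0.092]
force: [0.5, -1.2, 0.4]
width: 0.219
gripper_force: 25.0
shift(tool)/20mm [-0.06  -0.065  0.179] turn/4deg [ 0.033  0.015 -0.012] shift if turned first [-0.06  -0.065  0.179]
shift(tool)/20mm [-0.06  -0.065  0.179] turn/4deg [ 0.024 -0.053 44.988] shift if turned first [0.06  0.065 0.179]
t 26.17 pos [ 0.535 -0.023  0.108] q7 [-0.641  0.323  0.56   2.286  0.026  0.235  1.056] F [ 0.508 -1.187  0.374] w 0.21863770793475093
```

```bash

python3 -m handwheel '[[0,0,-0.3,0,0,0],[0,0,-0.6,0,0,0],[0,0,-0.8,0,0,0],[0,0,-0.8,0,0,0],[0,0,-0.8,0,0,0],[0,0,-0.8,0,0,0],[0,0,-0.8,0,0,0],[0,0,-0.8,0,0,0]]' - 40
python3 -m handwheel '[[0,0,-0.8,0,0,0],[0,0,-0.8,0,0,0],[0,0,-0.8,0,0,0],[0,0,-0.8,0,0,0],[0,0,-0.8,0,0,0],[0,0,-0.8,0,0,0],[0,0,0,0,0,0]]'
python3 slot.py 2 0.06
```

```text
clock: 26.83
position: [0.4944, -0.0087, 0.2138]
ee_rot: [0.49, 2.718, -0.092]
force: [-0.1, 0.4, 0.1]
width: 0.215
gripper_force: 40.0
clock: 27.42
position: [0.4614, 0.0043, 0.3045]
ee_rot: [0.489, 2.715, -0.087]
force: [0.5, 0.0, -0.7]
width: 0.216
gripper_force: 40.0
shift(tool)/20mm [ 1.677 12.835  3.425] turn/4deg [ -1.877   5.331 -10.037] shift if turned first [-8.168  9.934  3.726]
shift(tool)/20mm [ 1.677 12.835  3.425] turn/4deg [ 6.749  2.377 34.292] shift if turned first [ 8.168 -9.934  3.726]
t 27.42 pos [0.461 0.004 0.305] q7 [-1.05  -0.206  0.627  2.146  0.484  0.927  0.55 ] F [ 0.521  0.039 -0.654] w 0.21576141856120226
```

```bash

python3 -m handwheel '[[0,0,0,-0.156,0.444,-0.836],[0,0,0,-0.156,0.444,-0.836],[0,0,0,-0.156,0.444,-0.836],[0,0,0,-0.156,0.444,-0.836],[0,0,0,-0.156,0.444,-0.836],[0,0,0,-0.156,0.444,-0.836]]' >/dev/null
python3 -m handwheel '[[0,0,0,-0.156,0.444,-0.836],[0,0,0,-0.156,0.444,-0.836],[0,0,0,-0.156,0.444,-0.836],[0,0,0,-0.156,0.444,-0.836],[0,0,0,-0.156,0.444,-0.836],[0,0,0,-0.156,0.444,-0.836],[0,0,0,0,0,0]]' >/dev/null
python3 -m handwheel '[[-0.8,0.98,0,0,0,0],[-0.8,0.98,0,0,0,0],[-0.8,0.98,0,0,0,0],[-0.8,0.98,0,0,0,0],[-0.8,0.98,0,0,0,0],[-0.8,0.98,0,0,0,0],[-0.8,0.98,0,0,0,0],[-0.8,0.98,0,0,0,0]]' >/dev/null
python3 -m handwheel '[[-0.8,0.98,0,0,0,0],[-0.8,0.98,0,0,0,0],[0,0,0,0,0,0]]'
python3 slot.py 2 0.03
```

```text
clock: 29.42
position: [0.5438, 0.2487, 0.3002]
ee_rot: [0.555, -3.09, 0.005]
force: [-0.3, 0.2, -1.3]
width: 0.217
gripper_force: 40.0
shift(tool)/20mm [-0.089 -0.09   5.012] turn/4deg [-0.038 -0.034  0.035] shift if turned first [-0.078 -0.103  5.012]
shift(tool)/20mm [-0.089 -0.09   5.012] turn/4deg [  0.054  -0.06  -44.965] shift if turned first [0.078 0.103 5.012]
t 29.42 pos [0.544 0.249 0.3  ] q7 [-1.177  0.464  1.006  1.581 -0.398  1.321  1.808] F [-0.286  0.188 -1.291] w 0.21687985150719805
```

```bash

python3 -m handwheel '[[-0.08,-0.1,0.6,-0.03,-0.03,0.03],[0,0,0.9,0,0,0],[0,0,0.9,0,0,0],[0,0,0.9,0,0,0],[0,0,0.9,0,0,0],[0,0,0.8,0,0,0],[0,0,0.5,0,0,0],[0,0,0.2,0,0,0]]' >/dev/null
python3 -m handwheel '[[0,0,0,0,0,0],[0,0,0,0,0,0]]'
python3 - <<'E'
from look import *
look(2,'pry','pics/ins3.png',.003,122)
from fine import blade
blade('pry',122)
E
```

```text
clock: 30.25
position: [0.5462, 0.2415, 0.188]
ee_rot: [0.546, -3.094, 0.001]
force: [0.8, 0.2, -0.7]
width: 0.21
gripper_force: 40.0
shift(tool)/20mm [-0.073  0.272  0.617] turn/4deg [-0.     0.007 -0.049] shift if turned first [-0.074  0.271  0.617]
shift(tool)/20mm [-0.073  0.272  0.617] turn/4deg [ 0.011  0.001 44.951] shift if turned first [ 0.074 -0.271  0.617]
t 30.35 pos [0.546 0.242 0.188] q7 [-1.118  0.556  0.936  1.743 -0.497  1.099  1.9  ] F [ 0.589 -0.068 -1.109] w 0.2136960476682057
scene pixels 206
top pixels 38
blade offset in tcp frame mm (0, 1) [0.959 6.91  2.396] -0.8250381112992915
blade offset in tcp frame mm (0,) [-24.285   9.545   1.048] -0.753594013299996
```

View pics/ins3.png

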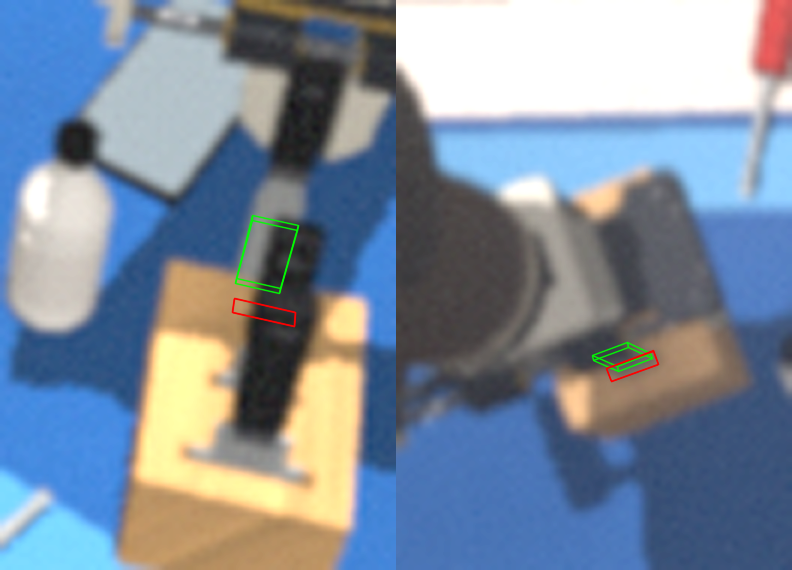

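The scraper stands in the long slot, blade at the mouth at scene crop (245,455). The pry is held above the short slot, mostly hidden behind the scraper's handle. The top view shows it at about (620,355), so I'll align it and measure there.

```bash

python3 -m handwheel '[[-0.12,0.27,0,0,0,-0.04],[0,0,0.3,0,0,0],[0,0,0.2,0,0,0],[0,0,0,0,0,0],[0,0,0,0,0,0]]'
python3 slot.py 2 0
cat > prof.py <<'E'
from look import *
c=cam("top"); hsv=cv2.cvtColor(c["image"],cv2.COLOR_RGB2HSV).astype(np.float32); h0=cv2.cvtColor(np.load("im_top.npy"),cv2.COLOR_RGB2HSV).astype(np.float32)
xs=np.arange(22,64,1.5); print("x   ",xs)
for y in(-8,-4,0,4,8):
    q=np.array([proj(c,T(*B)(np.array([[x/1000,y/1000,.07]]))[0]) for x in xs]).astype(np.float32)
    g=lambda im,k:cv2.remap(im[...,k].copy(),q[None,:,0],q[None,:,1],cv2.INTER_LINEAR)[0].astype(int)
    print("y",y,"S",g(hsv,1),"\n    V",g(hsv,2),"\n  V0 ",g(h0,2))
E
python3 prof.py
```

```text
clock: 30.87
position: [0.5459, 0.2474, 0.1768]
ee_rot: [0.551, -3.091, 0.001]
force: [0.9, -0.9, -0.5]
width: 0.215
gripper_force: 40.0
shift(tool)/20mm [-0.001 -0.006  0.34 ] turn/4deg [-0.005 -0.031 -0.003] shift if turned first [-0.    -0.006  0.34 ]
shift(tool)/20mm [-0.001 -0.006  0.34 ] turn/4deg [-0.048  0.008 44.997] shift if turned first [0.    0.006 0.34 ]
t 30.87 pos [0.546 0.247 0.177] q7 [-1.117  0.572  0.924  1.749 -0.51   1.083  1.904] F [ 0.89  -0.86  -0.523] w 0.21496053827226475
x    [22.  23.5 25.  26.5 28.  29.5 31.  32.5 34.  35.5 37.  38.5 40.  41.5
 43.  44.5 46.  47.5 49.  50.5 52.  53.5 55.  56.5 58.  59.5 61.  62.5]
y -8 S [21 22 25 26 30 34 33 33 30 27 25 17  9 15 29 45 58 70 77 83 87 88 88 88
 87 85 83 81] 
    V [45 45 46 46 45 44 44 43 44 45 48 52 56 62 68 74 81 87 91 95 97 98 99 99
 98 96 92 88] 
  V0  [162 162 162 162 162 162 160 158 152 144 136 125 113 109 108 112 123 136
 145 153 159 161 163 160 157 149 138 126]
y -4 S [22 19 16 15 19 23 22 21 21 20 20 21 15 11 20 35 50 62 73 79 83 85 86 87
 85 83 80 78] 
    V [52 54 53 53 52 51 48 48 47 49 51 54 5
[... 425 characters left out ...]
 106 118 131
 140 148 153 156 158 156 154 146 137 126]
y 4 S [15 12 12 14 26 40 51 54 58 50 42 34 25 15 27 39 52 66 77 83 87 88 87 86
 87 87 86 84] 
    V [60 61 61 62 65 70 74 75 76 73 71 69 68 67 70 73 79 85 91 94 96 98 99 99
 97 95 92 88] 
  V0  [152 152 152 152 152 152 150 147 144 134 124 114 104  94 100 107 118 132
 144 151 158 160 161 161 156 152 142 130]
y 8 S [14 11 11 18 27 41 55 65 69 71 64 57 51 45 41 53 63 71 79 85 86 87 87 87
 87 86 85 82] 
    V [ 60  60  61  63  67  72  77  82  83  84  82  78  76  75  73  79  84  89
  94  98 100 101 100 100  98  96  93  89] 
  V0  [152 152 152 152 152 151 151 149 143 136 126 115 106 101  98 110 123 136
 148 158 162 165 165 163 160 151 140 127]
```

Slot centre is confirmed at block x = 42 mm, and the blade's face ends over it. I'll probe downward gently.

```bash

python3 -m handwheel '[[0,0,0.05,0,0,0],[0,0,0,0,0,0]]' >/dev/null && python3 chk.py -0.8 3.5 && python3 -m handwheel '[[0,0,0.05,0,0,0],[0,0,0,0,0,0]]' >/dev/null && python3 chk.py -0.8 3.5 && python3 -m handwheel '[[0,0,0.05,0,0,0],[0,0,0,0,0,0]]' >/dev/null && python3 chk.py -0.8 3.5 && python3 -m handwheel '[[0,0,0.05,0,0,0],[0,0,0,0,0,0]]' >/dev/null && python3 chk.py -0.8 3.5 && python3 -m handwheel '[[0,0,0.05,0,0,0],[0,0,0,0,0,0]]' >/dev/null && python3 chk.py -0.8 3.5 && python3 -m handwheel '[[0,0,0.05,0,0,0],[0,0,0,0,0,0]]' >/dev/null && python3 chk.py -0.8 3.5 && python3 -m handwheel '[[0,0,0.05,0,0,0],[0,0,0,0,0,0]]' >/dev/null && python3 chk.py -0.8 3.5 && python3 -m handwheel '[[0,0,0.05,0,0,0],[0,0,0,0,0,0]]' >/dev/null && python3 chk.py -0.8 3.5 && python3 -m handwheel '[[0,0,0.05,0,0,0],[0,0,0,0,0,0]]' >/dev/null && python3 chk.py -0.8 3.5 && python3 -m handwheel '[[0,0,0.05,0,0,0],[0,0,0,0,0,0]]' >/dev/null && python3 chk.py -0.8 3.5
```

```text
31.08 [0.5463 0.2474 0.1763] [ 0.  -0.9 -0.6]
31.25 [0.5462 0.2475 0.1752] [-0.2  0.2 -0.8]
31.42 [0.5462 0.2476 0.1742] [-0.5 -0.3 -1.2]
31.58 [0.5462 0.2476 0.1731] [-0.2 -0.5 -0.4]
31.75 [0.5463 0.2476 0.1723] [-1.4 -0.   0.3]
31.92 [0.5465 0.2476 0.1713] [ 0.9  0.4 -1.3]
32.08 [0.5465 0.2477 0.1703] [ 1.6  0.3 -0.9]
32.25 [0.5464 0.2477 0.1693] [ 1.5  0.2 -1. ]
32.42 [0.5464 0.2476 0.1683] [1.9 0.6 0.1]
32.58 [0.5466 0.2477 0.1673] [ 3.4  0.4 -0.8]
```

The side force along +x world is growing, which means the slot's +x-block wall is pushing on the blade. I'll ease over 1.4 mm and go on.

```bash

python3 -m handwheel '[[-0.07,0,0,0,0,0],[0,0,0,0,0,0],[0,0,0,0,0,0]]' >/dev/null && python3 chk.py -0.8 3.5 && python3 -m handwheel '[[0,0,0.07,0,0,0],[0,0,0,0,0,0]]' >/dev/null && python3 chk.py -0.8 3.5 && python3 -m handwheel '[[0,0,0.07,0,0,0],[0,0,0,0,0,0]]' >/dev/null && python3 chk.py -0.8 3.5 && python3 -m handwheel '[[0,0,0.07,0,0,0],[0,0,0,0,0,0]]' >/dev/null && python3 chk.py -0.8 3.5 && python3 -m handwheel '[[0,0,0.07,0,0,0],[0,0,0,0,0,0]]' >/dev/null && python3 chk.py -0.8 3.5
```

```text
32.83 [0.5471 0.2479 0.167 ] [-0.   0.5 -0.4]
33.0 [0.5471 0.2479 0.1655] [ 1.   0.2 -1.5]
33.17 [0.5473 0.248  0.1642] [-0.2 -0.1 -0.7]
33.33 [0.5474 0.248  0.1628] [-0.2 -0.6 -0.8]
33.5 [0.5474 0.248  0.1615] [-0.3 -0.3 -1.1]
```

```bash
sed -i 's/sys.exit(int(/sys.exit(int(abs(s["force"][:2]).max()>3 or /' chk.py
python3 -m handwheel '[[-0.04,0,0.1,0,0,0],[0,0,0,0,0,0]]' >/dev/null && python3 chk.py -0.8 3.5 && python3 -m handwheel '[[0,0,0.15,0,0,0],[0,0,0,0,0,0]]' >/dev/null && python3 chk.py -0.8 3.5 && python3 -m handwheel '[[0,0,0.15,0,0,0],[0,0,0,0,0,0]]' >/dev/null && python3 chk.py -0.8 3.5 && python3 -m handwheel '[[0,0,0.15,0,0,0],[0,0,0,0,0,0]]' >/dev/null && python3 chk.py -0.8 3.5 && python3 -m handwheel '[[0,0,0.15,0,0,0],[0,0,0,0,0,0]]' >/dev/null && python3 chk.py -0.8 3.5 && python3 -m handwheel '[[0,0,0.15,0,0,0],[0,0,0,0,0,0]]' >/dev/null && python3 chk.py -0.8 3.5 && python3 -m handwheel '[[0,0,0.15,0,0,0],[0,0,0,0,0,0]]' >/dev/null && python3 chk.py -0.8 3.5 && python3 -m handwheel '[[0,0,0.15,0,0,0],[0,0,0,0,0,0]]' >/dev/null && python3 chk.py -0.8 3.5 && python3 -m handwheel '[[0,0,0.15,0,0,0],[0,0,0,0,0,0]]' >/dev/null && python3 chk.py -0.8 3.5 && python3 -m handwheel '[[0,0,0.15,0,0,0],[0,0,0,0,0,0]]' >/dev/null && python3 chk.py -0.8 3.5 && python3 -m handwheel '[[0,0,0.15,0,0,0],[0,0,0,0,0,0]]' >/dev/null && python3 chk.py -0.8 3.5 && python3 -m handwheel '[[0,0,0.15,0,0,0],[0,0,0,0,0,0]]' >/dev/null && python3 chk.py -0.8 3.5
```

```text
33.67 [0.5483 0.2484 0.1594] [-0.5 -1.  -0.6]
33.83 [0.5481 0.2483 0.1562] [ 0.3  0.1 -1.4]
34.0 [0.548  0.2482 0.1532] [-0.3  1.1 -1.3]
34.17 [0.548  0.2483 0.1502] [ 0.1  0.2 -0. ]
34.33 [0.5481 0.2483 0.1472] [ 0.1 -0.5 -0.8]
34.5 [0.548  0.2483 0.1442] [-0.4  0.7  0.4]
34.67 [0.548  0.2483 0.1412] [ 0.8 -0.3 -1.8]
34.83 [0.5481 0.2483 0.1382] [ 0.3  0.4 -1.1]
35.0 [0.548  0.2483 0.1352] [-1.5 -0.6 -0.5]
35.17 [0.548  0.2483 0.1322] [-0.4  0.1 -1.2]
35.33 [0.5481 0.2483 0.1292] [ 0.1  0.1 -1. ]
35.5 [0.548  0.2483 0.1262] [ 0.7  0.4 -1.4]
```

```bash

python3 -m handwheel '[[0,0,0.1,0,0,0],[0,0,0,0,0,0]]' >/dev/null && python3 chk.py -0.8 3.5 && python3 -m handwheel '[[0,0,0.1,0,0,0],[0,0,0,0,0,0]]' >/dev/null && python3 chk.py -0.8 3.5 && python3 -m handwheel '[[0,0,0.1,0,0,0],[0,0,0,0,0,0]]' >/dev/null && python3 chk.py -0.8 3.5 && python3 -m handwheel '[[0,0,0.05,0,0,0],[0,0,0,0,0,0]]' >/dev/null && python3 chk.py -0.8 3.5 && python3 -m handwheel '[[0,0,0.05,0,0,0],[0,0,0,0,0,0]]' >/dev/null && python3 chk.py -0.8 3.5 && python3 -m handwheel '[[0,0,0.05,0,0,0],[0,0,0,0,0,0]]' >/dev/null && python3 chk.py -0.8 3.5 && python3 -m handwheel '[[0,0,0.05,0,0,0],[0,0,0,0,0,0]]' >/dev/null && python3 chk.py -0.8 3.5 && python3 -m handwheel '[[0,0,0.05,0,0,0],[0,0,0,0,0,0]]' >/dev/null && python3 chk.py -0.8 3.5 && python3 -m handwheel '[[0,0,0.05,0,0,0],[0,0,0,0,0,0]]' >/dev/null && python3 chk.py -0.8 3.5 && python3 -m handwheel '[[0,0,0.05,0,0,0],[0,0,0,0,0,0]]' >/dev/null && python3 chk.py -0.8 3.5
```

```text
35.67 [0.5481 0.2483 0.1244] [-0.2  0.2 -1.1]
35.83 [0.5481 0.2482 0.1224] [-0.3  0.4 -0.9]
36.0 [0.5481 0.2483 0.1204] [-0.5  0.   0.4]
36.17 [0.5482 0.2483 0.1196] [-0.   0.3 -0.9]
36.33 [0.5482 0.2483 0.1186] [ 0.1  0.9 -1.2]
36.5 [0.5482 0.2483 0.1176] [-0.3 -0.3 -0.9]
36.67 [0.5482 0.2483 0.1166] [ 0.7 -0.5 -0.9]
36.83 [0.5482 0.2483 0.1155] [-0.4 -0.5 -0.6]
37.0 [0.5482 0.2483 0.1145] [-0.2 -0.4 -0.8]
37.17 [0.5484 0.2483 0.1143] [-2.6 -0.6  7.3]
```

The pry is on the floor at about the expected height, with an 8 N touch. Releasing and withdrawing.

```bash

python3 -m handwheel '[[0,0,-0.03,0,0,0],[0,0,0,0,0,0],[0,0,0,0,0,0],[0,0,0,0,0,0],[0,0,0,0,0,0],[0,0,0,0,0,0]]' 0.6
python3 -m handwheel '[[0,0,-0.3,0,0,0],[0,0,-0.7,0,0,0],[0,0,-1,0,0,0],[0,0,-1,0,0,0],[0,0,-1,0,0,0],[0,0,-1,0,0,0],[0,0,-1,0,0,0],[0,0,-1,0,0,0]]' 
python3 -m handwheel '[[1,-1,-0.5,0,0,0],[1,-1,0,0,0,0],[1,-1,0,0,0,0],[1,-1,0,0,0,0],[1,-1,0,0,0,0],[1,-1,0,0,0,0],[1,-1,0,0,0,0],[1,-1,0,0,0,0]]'
python3 -m handwheel '[[1,-1,0,0,0,0],[1,-1,0,0,0,0],[1,-1,0,0,0,0],[1,-1,0,0,0,0],[1,-1,0,0,0,0],[1,-1,0,0,0,0],[0,0,0,0,0,0],[0,0,0,0,0,0]]'
python3 - <<'E'
from look import *
def tb(o,w,l): return T(*B)(box(o-7,o+7,-w/2,w/2,12+85,12+l))
t=[]
for n,wd in(("scene",(325,205,66,100)),("top",(100,125,66,100))):
    c=cam(n); im=cv2.resize(c["image"][wd[1]:wd[1]+wd[3],wd[0]:wd[0]+wd[2],::-1],None,fx=6,fy=6,interpolation=cv2.INTER_CUBIC); im=cv2.convertScaleAbs(im,alpha=1.6)
    for o,w,l,col in((-42,24,165,(0,0,255)),(42,20,150,(0,255,0)),(0,22,160,(255,255,0))): draw(c,im,tb(o,w,l),col,6,wd)
    t.append(im)
cv2.imwrite("pics/final.png",np.hstack(t))
for n in("scene","top"):
    a=np.load(f"im_{n}.npy").astype(int); b=get_image(n)["image"].astype(int)
    for l in("bottle","spool","jar","driver","phone","chassis"):
        r=find_in(l,n); print(n,l,[(round(x["score"],2),(np.array(x["rect"][:2])*[512,384]).round(1).tolist()) for x in r[:1]])
E
```

```text
clock: 37.67
position: [0.5482, 0.2483, 0.1142]
ee_rot: [0.552, -3.092, 0.0]
force: [0.6, -0.4, 0.2]
width: 0.583
gripper_force: 0.0
clock: 38.33
position: [0.5483, 0.2482, 0.2558]
ee_rot: [0.551, -3.092, 0.0]
force: [0.2, -0.3, 0.6]
width: 0.597
gripper_force: 0.0
clock: 39.0
position: [0.4529, 0.0415, 0.2646]
ee_rot: [0.551, -3.092, -0.0]
force: [-0.1, -0.6, 1.1]
width: 0.6
gripper_force: 0.0
clock: 39.67
position: [0.382, -0.1124, 0.2648]
ee_rot: [-0.547, 3.093, 0.004]
force: [0.3, -0.2, -0.5]
width: 0.601
gripper_force: 0.0
scene bottle [(0.93, [335.0, 246.1])]
scene spool [(0.56, [246.3, 226.2])]
scene jar [(0.86, [220.0, 246.5])]
scene driver []
scene phone [(0.84, [358.1, 226.6])]
scene chassis [(0.95, [283.9, 191.4])]
top bottle [(0.56, [171.4, 186.1])]
top spool [(0.56, [254.7, 168.0])]
top jar [(0.63, [256.1, 138.9])]
top driver [(0.73, [162.5, 136.4])]
top phone [(0.72, [177.3, 234.6])]
top chassis [(0.53, [264.1, 245.1])]
```

View pics/final.png

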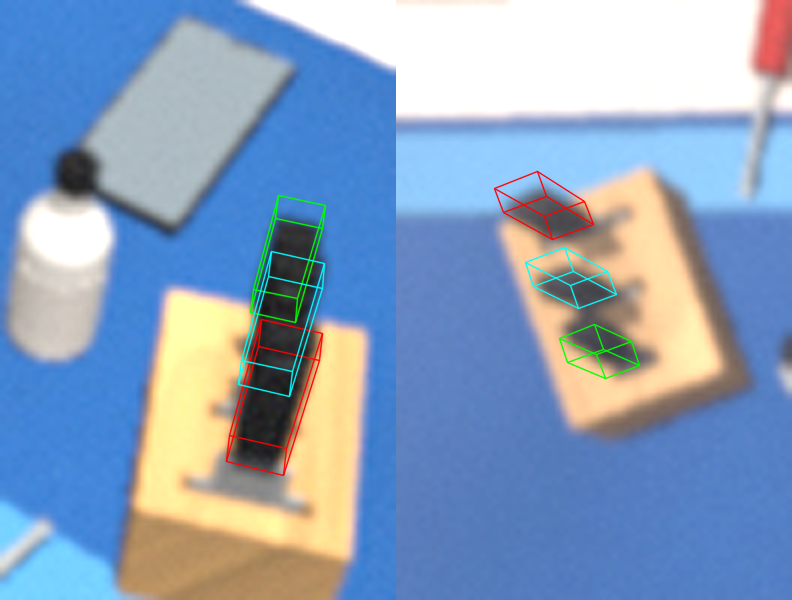

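All three tools stand upright in their slots. The real handles lie on the model outlines in both crops, with the same small offset as the spatula. The bottle, phone and driver look undisturbed. Handing in.

```bash
python3 -c "
from cell import sign_off
print(sign_off())"
```

```text
the job is handed in; nothing more can be done
None
```

The scraper is home in the longest slot and the pry blade in the shortest, both upright and released, and the job is handed in at about 40 s; the hand-in gave no verdict, so this rests on the final pictures and the force readings.

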